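# Pack the hardness reference blocks in their pinned carrier

### The job

Pack the hardness reference blocks for calibration: take the cover plate off the carrier and lay it flat on the bench, and stand every block that is on the bench in a slot of its own in the carrier. Then slide the long retaining pin from the ledge side through the carrier's cheeks and all the blocks until its head is home against the end cheek and lies upright on the ledge, and after that lower the cover plate over the two locating pins until it rests flush on the cheeks; do not shift the jar, the screwdriver or the anvil disc.

Things in the scene. Friction and masses are not known exactly. Their poses are not given: they have to be found in the camera images.
- carrier: Bright metal block carrier, fixed. Base 110 (x) x 230 (y) x 12 mm. Origin on the bench plane, mid row; y along the row. Five upright cheeks 40 mm wide (x), tops at z 88, centred at y -69, -33, 0, 33, 69 mm (end ones 14 mm thick, inner 8). The four slots between are 25 mm wide in y, floor at z 12; rails (faces at x -24 and 24, tops z 24 mm) locate blocks in x.
- bore (a point): Mouth of the 18 mm round bore that runs along y through all five cheeks, on the outer face of the -y end cheek (carrier frame 0, -76, 52 mm); axes as the carrier. The pin enters here, towards +y.
- ledge (a point): Middle of the top of the ledge outside the -y end cheek (carrier frame 0, -94, 43 mm); 40 (x) x 32 (y) mm. The pin's head comes to rest on it.
- locator1 (a point): Tip of one upright locating pin, 10 mm in diameter, standing 18 mm up from the top of the -y end cheek, upper 7 mm tapering to 5 mm (carrier frame 0, -69, 106 mm).
- locator2 (a point): Tip of the other locating pin, on the +y end cheek (carrier frame 0, 69, 106 mm).
- slot1 (a point): Floor centre of carrier slot 1 (carrier frame 0, -49.5, 12 mm); axes as the carrier. Any block may go into any slot, one per slot.
- slot2 (a point): Floor centre of carrier slot 2 (carrier frame 0, -16.5, 12 mm); axes as the carrier. Any block may go into any slot, one per slot.
- slot3 (a point): Floor centre of carrier slot 3 (carrier frame 0, 16.5, 12 mm); axes as the carrier. Any block may go into any slot, one per slot.
- slot4 (a point): Floor centre of carrier slot 4 (carrier frame 0, 49.5, 12 mm); axes as the carrier. Any block may go into any slot, one per slot.
- blockA: Hardness reference block, plain steel, about 0.32 kg, standing upright on the bench: 44 (x) x 20 (y) x 70 mm high (z), all alike; origin at the centre of its underside; a 20 mm round hole runs through it along y, its centre 40 mm above the underside. Either way round about z will do. Two to four of the four blocks are present (absent ones read None).
- blockA_hole (a point): Centre of the hole in block A; axes as the block.
- blockB: Hardness reference block, plain steel, about 0.32 kg, standing upright on the bench: 44 (x) x 20 (y) x 70 mm high (z), all alike; origin at the centre of its underside; a 20 mm round hole runs through it along y, its centre 40 mm above the underside. Either way round about z will do. Two to four of the four blocks are present (absent ones read None).
- blockB_hole (a point): Centre of the hole in block B; axes as the block.
- blockC: Hardness reference block, plain steel, about 0.32 kg, standing upright on the bench: 44 (x) x 20 (y) x 70 mm high (z), all alike; origin at the centre of its underside; a 20 mm round hole runs through it along y, its centre 40 mm above the underside. Either way round about z will do. Two to four of the four blocks are present (absent ones read None).
- blockC_hole (a point): Centre of the hole in block C; axes as the block.
- blockD: Hardness reference block, plain steel, about 0.32 kg, standing upright on the bench: 44 (x) x 20 (y) x 70 mm high (z), all alike; origin at the centre of its underside; a 20 mm round hole runs through it along y, its centre 40 mm above the underside. Either way round about z will do. Two to four of the four blocks are present (absent ones read None).
- blockD_hole (a point): Centre of the hole in block D; axes as the block.
- pin: Retaining pin lying level, about 0.18 kg: steel shank 14 mm in diameter, 170 mm long along +y, last 14 mm tapering to 6 mm; at -y a dark flat paddle head, 16 (x) x 30 (y, -30 to 0) x 42 mm high, the grip. Origin at the shoulder (shank meets head) on the flat underside, 7 mm below the shank's axis; the head stands 35 mm above the axis. z up.
- pin_shoulder (a point): On the shank's axis at the shoulder, 7 mm above the pin's underside; axes as the pin.
- pin_tip (a point): On the shank's axis at the tapered tip, 170 mm from the shoulder; axes as the pin.
- cover: Cover plate, bright metal, about 0.25 kg, at first on the carrier over its locating pins: 52 (x) x 172 (y) x 8 mm thick, with two 14 mm through holes at x = 0, y = -69 and +69 mm; on its top a dark grip bar 16 (x) x 60 (y) mm, from 8 to 38 mm above the underside, in the middle. Origin: centre of the underside. Either end may go to either end of the carrier.
- oil_jar: Bystander: amber jar, 54 mm in diameter, 75 mm high; origin under its centre.
- driver: Bystander: screwdriver 170 mm long lying on the bench.
- anvil: Bystander: steel anvil disc 64 mm in diameter, 35 mm high; origin under its centre.
Things that resemble listed ones, but are neither listed nor needed, are in the scene too. What is shaped like the blockD but blue or yellow is not meant. There is more than one size of the cover; the one meant has the size given above.

How it is judged:
By the outcome, as a careful person would: the job done as asked, in the order asked, and still so for the second after the job is handed in, with the robot touching nothing.
Of blockA, blockB, blockC, blockD only 2 to 4 are there at a start; the rules pass over those that are not, and their reading is None.
At some moment in a run one of cover may be knocked a few centimetres aside while the robot is not near it.
It also fails if it takes over 210 s, if anything falls off the work surface, if the arm or the gripper's body presses on something with over 40 N, if the wrist force passes 120 N, or if a joint passes its speed limit or range.

### The arm

A 6-joint arm with a two-finger parallel gripper is mounted at the origin on the work surface. World frame = base frame: x ahead of the robot, y to its left, z up, the work surface at z = 0. Lengths are in m, angles in rad, forces in N, time in s.
With the tool pointing down it reaches from about 0.275 to 0.775 m from the base axis. Payload 14.6 kg.
Tool frame: the origin (TCP) lies at the very end of the fingers, on their centre line; the grasp point (between the pads) lies 19 mm behind it; z points along the fingers, y is the direction in which the jaws open and shut (so a half turn about z gives the same grasp; the last joint's range is limited). The gripper opens to 85 mm and grips with 20 to 120 N. Pads are 22 mm wide; open, the fingers measure 114 mm over their backs; the gripper's body (76 mm by 85 mm) begins 54 mm behind the grasp point. The pads swing forward as they close: fully open they stand 13 mm farther back than shut.
Start: joints at [-1.466, 0.263, -0.048, 1.259, 0, 1.415], TCP at [0.135, -0.507, 0.231] pointing down, gripper open.
Joint ranges: [-2.65, 2.65], [-0.89, 1.7], [-1.18, 1.37], [-2.13, 2.11], [-1.35, 1.29], [-3.14, 3.14]. Speed limits (rad/s): [1.89, 1.89, 2.57, 2.79, 3.14, 3.14].

### API

Orientations are given as [roll, pitch, yaw] about the fixed x, y, z axes, in that order (R = Rz(yaw) Ry(pitch) Rx(roll)).
In Python, from workcell import telemetry, viewer, job gives the robot as it stands. The module is installed in compiled form; this text tells all that it offers.
- The arm moves only by the tool step_arm, never from a script. Its arguments are lists of equal length, an entry for each row: "linear": the shift along the tool's x, y, z in mm, a list of three; "yaw": the turn about the tool's z in rad; "grip": the finger opening in mm, from 0 to 85.4. A call has 1 to 8 rows; each row shifts and turns the commanded pose from where the row before left it, along the tool's axes as they then stand; what a row does not reach is not made up. A row lasts 1/10 s, in which the tool goes at most 50 mm and 8.59 degrees, less where a joint would pass 70% of its speed; a pose out of reach is approached as far as the arm can. A call with a gripper value outside its range is refused whole. The fingers move at their own pace and stop on an object; "squeeze" is the grip in N (left out, the last holds). Time passes only in rows, so rows that do not move let the fingers close. It gives the time, the measured TCP pose, the force and the opening at its end, in the units of the state.
- telemetry.get_state(): the state, without advancing time (a new reading comes with each control period).
- viewer.snapshot(name): name is "side" or "top" or "wrist"; returns a dict with "img" (384x512x3 uint8, red, green, blue), "fov_y" (degrees; the focal length in pixels is half the picture's height over the tangent of half this angle, whatever the lens; pixels are square), "cx", "cy" (the principal point, pixels), "camera_from_world" (4x4, takes a point from world to camera coordinates). Camera axes: x right, y down, z forward; pixel columns grow to the right and rows downward; lengths in m; the calibration is good to about 2 mm. A picture is of the moment at which its call begins. There is no depth.
- job.job_done(): hands the job in, once; it reports no verdict.
The state is a dict: "time": time; "joint_positions": joint angles; "qd": joint speeds; "tau": joint torques, N m; "eef_pos": TCP position; "eef_rot": TCP orientation; "force": force on the tool from outside, world axes, zero at the start; "wrist_torque": the same for the moment, N m; "opening": finger opening in m.
Only numpy, scipy, OpenCV 4.12 (cv2) and the standard library are available. Lean on these libraries where they do the work, as an engineer would, in place of code of your own. Each camera call takes 0.05 s, during which the arm holds its last target.

## Working session

There is one attempt and no reset: what is moved stays moved. The work goes in short steps, Python scripts to look and compute and a tool call to move; the robot and the scene stay as the last step left them, time stands still between calls to the robot, and variables do not carry over. Pictures are saved under pics/ and viewed, and the job is handed in when it is done.

Besides the shell and the picture viewer there is one more tool, called after ">>>" in YAML: its name, and indented under it one key for each argument. step_arm: Moves the arm, as the interface text tells. Its arguments: {"type":"object","properties":{"linear":{"type":"array"},"yaw":{"type":"array"},"grip":{"type":"array"},"squeeze":{"type":"number"}},"required":["linear","yaw","grip"]}

```bash
mkdir -p pics; cat > h.py <<'E'
import numpy as np, cv2
from workcell import telemetry, viewer, job
def snap(n, fn=None):
    s=viewer.snapshot(n)
    if fn: cv2.imwrite('pics/'+fn+'.png', cv2.cvtColor(s['img'],cv2.COLOR_RGB2BGR))
    np.savez('last_%s.npz'%n, **{k:np.array(v) for k,v in s.items()})
    return s
def load(n): return dict(np.load('last_%s.npz'%n))
def K(s):
    f=s['img'].shape[0]/2/np.tan(np.radians(float(s['fov_y']))/2)
    return np.array([[f,0,float(s['cx'])],[0,f,float(s['cy'])],[0,0,1]])
def ray(s,u,v):
    M=np.array(s['camera_from_world']);R=M[:3,:3];t=M[:3,3]
    d=R.T@np.linalg.inv(K(s))@np.array([u,v,1.]); return -R.T@t,d
def atz(s,u,v,z):
    c,d=ray(s,u,v); return c+d*(z-c[2])/d[2]
def proj(s,p):
    M=np.array(s['camera_from_world']);q=np.atleast_2d(p)@M[:3,:3].T+M[:3,3]
    q=q@K(s).T; return q[:,:2]/q[:,2:]
def big(s,fn,box,k):
    x0,y0,x1,y1=box
    im=cv2.resize(s['img'][y0:y1,x0:x1],None,fx=k,fy=k,interpolation=cv2.INTER_CUBIC)
    cv2.imwrite('pics/'+fn+'.png',cv2.cvtColor(im,cv2.COLOR_RGB2BGR))
E
python3 - <<'E'
from h import *
for n in('top','side','wrist'):
    s=snap(n,n+'0'); c=ray(s,256,192); print(n,s['fov_y'],s['cx'],s['cy'],c)
print(telemetry.get_state())
E
```

```text
top 46.07449835931567 262.11296026412106 186.9351412318856 (array([ 0.48883031, -0.15814893,  1.28948698]), array([ 0.03498819,  0.00687467, -0.99951874]))
side 44.59078193145899 253.33035831454598 186.65980672974067 (array([0.15509262, 0.85112048, 1.02259897]), array([ 0.27962587, -0.69035727, -0.66736705]))
wrist 61.864042997364976 256.71087365917595 190.9299957563202 (array([ 0.21001137, -0.48769563,  0.37341103]), array([-0.2983752 , -0.07678247, -0.95136364]))
{'time': 0.15, 'joint_positions': array([-1.46634619e+00,  2.63439057e-01, -4.87778121e-02,  1.25935733e+00,
       -9.25732905e-06,  1.41552607e+00]), 'qd': array([-0.00039525, -0.00131057,  0.00268309, -0.00021558, -0.00017513,
        0.000777  ]), 'tau': array([ 2.14090112e-03, -6.37826157e+01,  3.84648120e+01,  1.06465851e-02,
       -6.94488631e-05, -1.42785768e-05]), 'eef_pos': array([ 0.1348132 , -0.50720272,  0.23092696]), 'eef_rot': array([-3.14082271e+00, -1.11150112e-04,  2.59720358e-01]), 'force': array([ 0.28172239,  0.65241528, -0.20803335]), 'wrist_torque': array([-0.03230033,  0.02965799, -0.03180895]), 'opening': 0.08540382682783586}
```

View pics/top0.png

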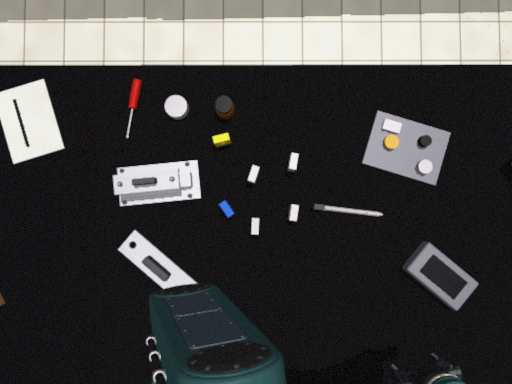

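View pics/side0.png

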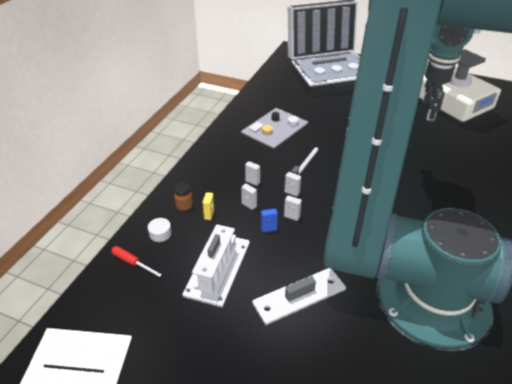

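View pics/wrist0.png

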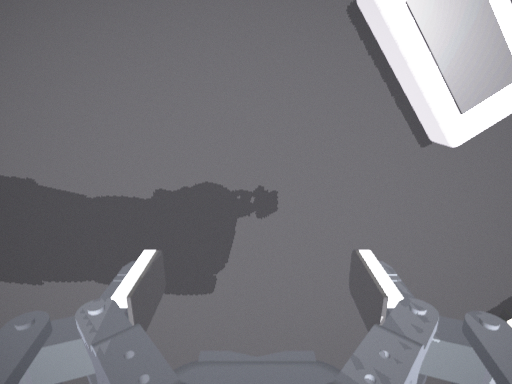

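```bash
python3 - <<'E'
from h import *
s=load('top')
big(s,'t_a',(100,70,240,180+110),5 and 4)
big(s,'t_b',(200,130,400,250),4)
s2=load('side')
big(s2,'s_a',(170,210,360,340),4)
big(s2,'s_b',(160,100,340,240),4)
for u,v in((118,160),(200,160),(118,205),(253,173),(348,210)): print(atz(s,u,v,0.0))
E
```

```text
[0.62731455 0.24514084 0.        ]
[0.62638767 0.0107455  0.        ]
[0.49866229 0.24384684 0.        ]
[ 0.58842891 -0.14091097  0.        ]
[ 0.48137496 -0.41179251  0.        ]
```

View pics/t_a.png

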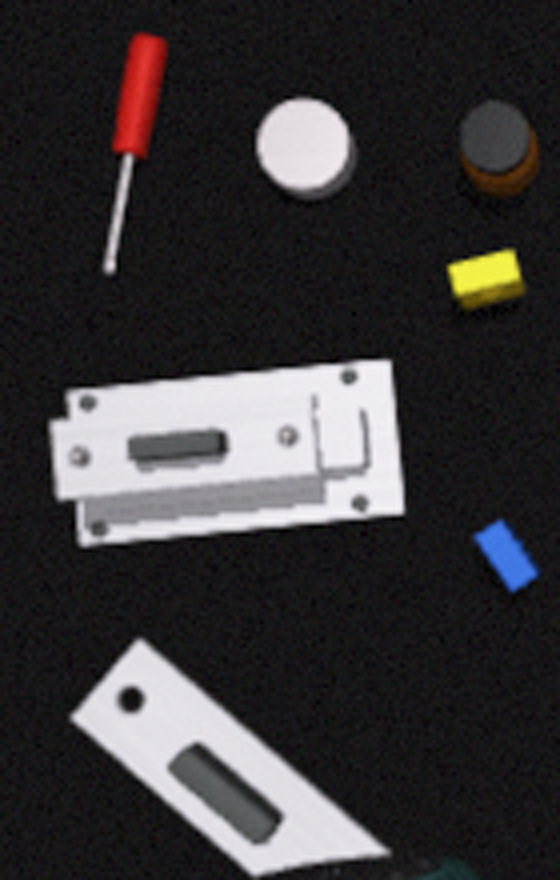

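View pics/t_b.png

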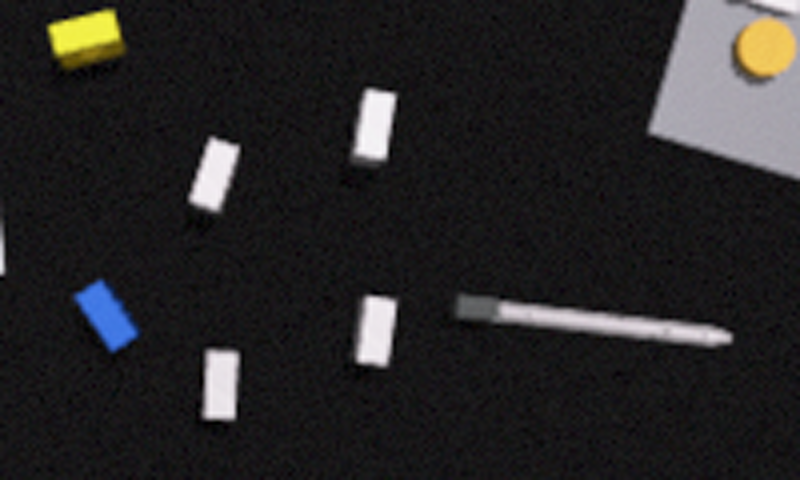

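View pics/s_a.png

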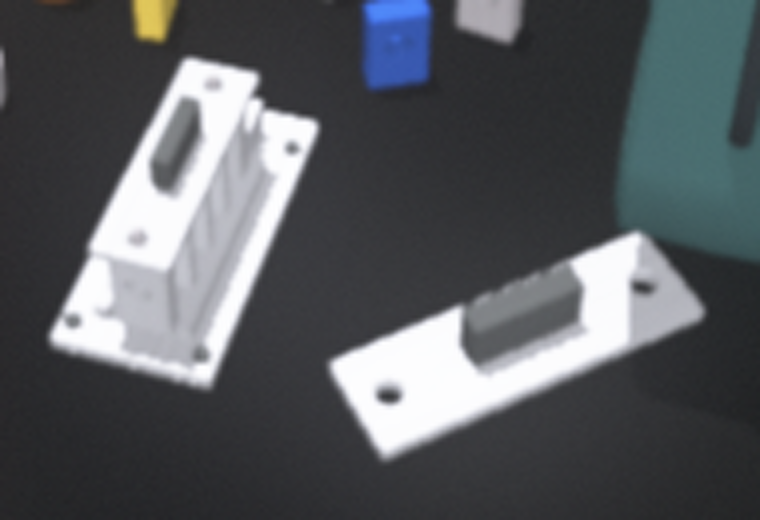

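View pics/s_b.png

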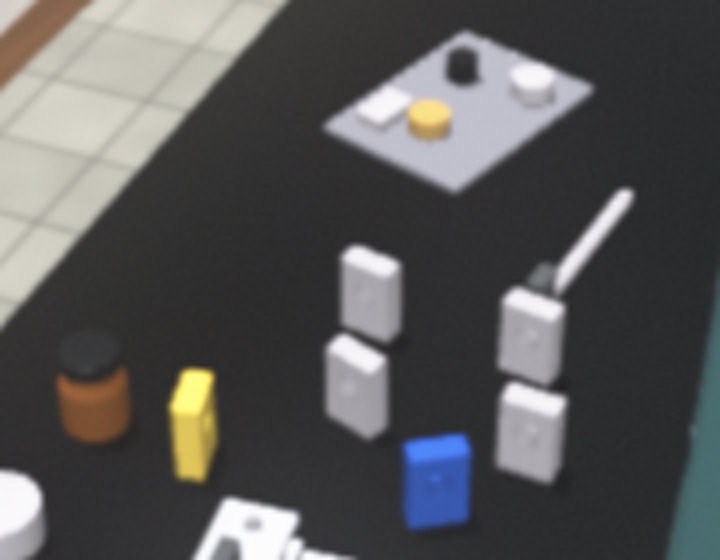

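```bash
python3 - <<'E'
from h import *
s=load('top')
g=cv2.cvtColor(s['img'],cv2.COLOR_RGB2GRAY)
for (u,v) in((253,173),(293,161),(294,212),(255,226)):
    m=np.zeros_like(g); m[v-13:v+14,u-13:u+14]=(g[v-13:v+14,u-13:u+14]>150)
    n,l,st,ce=cv2.connectedComponentsWithStats(m); i=1+np.argmax(st[1:,4])
    pts=np.argwhere(l==i)[:,::-1]
    P=np.array([atz(s,a,b,.07)[:2] for a,b in pts]); 
    w,V=np.linalg.eigh(np.cov(P.T)); a=V[:,1]
    print(st[i,4],P.mean(0).round(4),np.degrees(np.arctan2(a[1],a[0])).round(1),np.sqrt(12*w).round(4))
t=lambda u,v,z:atz(s,100+u/4,70+v/4,z).round(4)
print('carrier base corners',[t(*p,.012) for p in((67,390),(390,360),(405,514),(80,546))])
print('cover',[t(*p,.096) for p in((50,421),(313,394),(325,475),(58,499))])
print('bar',[t(*p,.126) for p in((128,435),(222,429),(226,455),(130,462))])
print('locs',t(80,456,.106),t(288,436,.106))
print('decoy',[t(*p,.008) for p in((140,638),(70,716))], t(131,699,.008))
b=lambda u,v,z:atz(s,200+u/4,130+v/4,z).round(4)
print('pin head', b(457,306,.042),b(498,311,.042),'tip',b(732,338,.007))
print('blue',b(106,316,.07),'yellow',b(86,33,.07))
E
```

```text
127 [ 0.583  -0.1422] 160.8 [0.0206 0.0451]
132 [ 0.6159 -0.2514] 170.3 [0.0213 0.0457]
131 [ 0.4765 -0.2512] 170.8 [0.0214 0.0443]
129 [ 0.4396 -0.1457] 177.1 [0.0205 0.0446]
carrier base corners [array([0.6047, 0.2447, 0.012 ]), array([0.6251, 0.0163, 0.012 ]), array([0.5158, 0.0055, 0.012 ]), array([0.4943, 0.2344, 0.012 ])]
cover [array([0.5766, 0.2292, 0.096 ]), array([0.5938, 0.0557, 0.096 ]), array([0.5401, 0.0475, 0.096 ]), array([0.525 , 0.2234, 0.096 ])]
bar [array([0.5651, 0.1692, 0.126 ]), array([0.5688, 0.1088, 0.126 ]), array([0.552 , 0.1061, 0.126 ]), array([0.5477, 0.1678, 0.126 ])]
locs [0.5528 0.2061 0.106 ] [0.5653 0.0701 0.106 ]
decoy [array([0.4292, 0.1928, 0.008 ]), array([0.3747, 0.2415, 0.008 ])] [0.3864 0.1987 0.008 ]
pin head [ 0.4917 -0.3103  0.042 ] [ 0.4881 -0.3386  0.042 ] tip [ 0.4682 -0.5098  0.007 ]
blue [ 0.486 -0.07   0.07 ] yellow [ 0.678  -0.0567  0.07  ]
```

```bash
cat >> h.py <<'E'
def to(x,y,z,yaw=None):
    "print tool-frame delta (current axes, assuming yaw turned first if given)"
    st=telemetry.get_state(); p=st['eef_pos']; a=st['eef_rot'][2]
    dy=0 if yaw is None else -((yaw-a+np.pi)%(2*np.pi)-np.pi)
    b=a if yaw is None else yaw
    d=(np.array([x,y,z])-p)*1000; c,s_=np.cos(b),np.sin(b)
    print('t',round(st['time'],2),'pos',p.round(4),'rot',st['eef_rot'].round(3),'op',round(st['opening'],4),'q6',st['joint_positions'][5].round(2),'F',st['force'].round(1))
    print('  tool delta mm', [round(float(v),1) for v in (c*d[0]+s_*d[1], s_*d[0]-c*d[1], -d[2])],'yaw cmd',round(dy,3))
CAR=np.array([.559,.138]);CY=.09
def car(x,y):
    c,s=np.cos(CY),np.sin(CY); return CAR+np.array([c*x-s*y,s*x+c*y])
E
```

>>> step_arm:
  linear:
    - [0,0,-8]
    - [0,0,-8]
    - [0,0,-8]
    - [0,0,-8]
    - [0,0,-8]
    - [0,0,0]
    - [0,0,0]
    - [0,0,0]
  yaw: [-0.14,-0.14,-0.14,-0.14,-0.14,-0.14,-0.14,-0.14]
  grip: [85,85,85,85,85,85,85,85]
  squeeze: 60

```text
time: 0.95
eef_pos: [0.1349, -0.5073, 0.2711]
eef_rot: [-3.141, -0.0, 1.386]
force: [-1.7, 0.2, -0.1]
opening: 0.0852
```

>>> step_arm:
  linear:
    - [0,0,0]
    - [0,0,0]
    - [0,0,0]
  yaw: [-0.14,-0.14,0]
  grip: [60,60,60]

```text
time: 1.25
eef_pos: [0.1348, -0.5073, 0.2711]
eef_rot: [-3.142, -0.0, 1.662]
force: [1.1, -0.6, -1.0]
opening: 0.0599
```

```bash
python3 -c "
from h import *
to(.559,.10,.27,1.66)"
```

```text
t 1.25 pos [ 0.1348 -0.5073  0.2711] rot [-3.142 -0.     1.662] op 0.0599 q6 0.01 F [ 1.1 -0.6 -1. ]
  tool delta mm [567.1, 476.6, 1.1] yaw cmd 0.002
```

>>> step_arm:
  linear:
    - [23.6,19.9,0]
    - [23.6,19.9,0]
    - [23.6,19.9,0]
    - [23.6,19.9,0]
    - [23.6,19.9,0]
    - [23.6,19.9,0]
    - [23.6,19.9,0]
    - [23.6,19.9,0]
  yaw: [0,0,0,0,0,0,0,0]
  grip: [60,60,60,60,60,60,60,60]

```text
time: 2.05
eef_pos: [0.2771, -0.304, 0.2713]
eef_rot: [3.142, 0.0, 1.655]
force: [0.4, -1.2, -0.0]
opening: 0.06
```

>>> step_arm:
  linear:
    - [23.6,19.9,0]
    - [23.6,19.9,0]
    - [23.6,19.9,0]
    - [23.6,19.9,0]
    - [23.6,19.9,0]
    - [23.6,19.9,0]
    - [23.6,19.9,0]
    - [23.6,19.9,0]
  yaw: [0,0,0,0,0,0,0,0]
  grip: [60,60,60,60,60,60,60,60]

```text
time: 2.85
eef_pos: [0.419, -0.1017, 0.2713]
eef_rot: [3.142, 0.0, 1.655]
force: [0.8, -0.5, -0.0]
opening: 0.0601
```

>>> step_arm:
  linear:
    - [23.6,19.9,0]
    - [23.6,19.9,0]
    - [23.6,19.9,0]
    - [23.6,19.9,0]
    - [23.6,19.9,0]
    - [23.6,19.9,0]
    - [23.6,19.9,0]
    - [0,0,0]
  yaw: [0,0,0,0,0,0,0,0]
  grip: [60,60,60,60,60,60,60,60]

```text
time: 3.65
eef_pos: [0.5438, 0.0763, 0.2705]
eef_rot: [-3.141, -0.001, 1.658]
force: [-0.4, -0.6, -0.7]
opening: 0.0597
```

```bash
python3 -c "
from h import *
to(.5585,.138,.2,1.66)
s=snap('wrist','w1'); print(ray(s,256,192))
for z in (.106,): print(proj(s,[*car(0,-69),.106]),proj(s,[*car(0,69),.106]))
"
```

```text
t 3.65 pos [0.5438 0.0763 0.2705] rot [-3.141e+00 -1.000e-03  1.658e+00] op 0.0597 q6 1.47 F [-0.4 -0.6 -0.7]
  tool delta mm [60.1, 20.2, 70.5] yaw cmd -0.002
(array([0.53685438, 0.15350782, 0.41305113]), array([ 0.02383026, -0.30713747, -0.9513752 ]))
[[ 260.18124304 1176.74174487]] [[ 259.6336547 1207.4278773]]
```

View pics/w1.png

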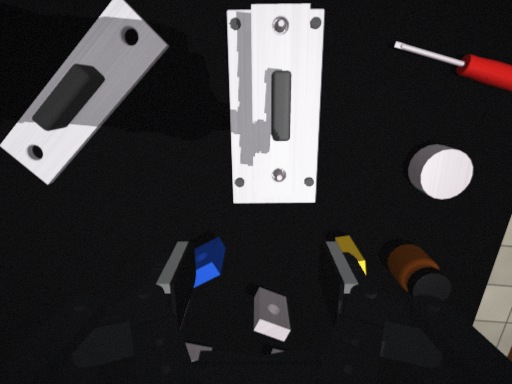

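```bash
python3 -c "
from h import *
s=load('wrist'); print(s['camera_from_world'],K(s),[*car(0,-69),.106])
p=atz(s,279,175,.106);q=atz(s,280,25,.106);print(p,q, proj(s,p)); c,d=ray(s,279,175); print(proj(s,c+d*.3))
print((p+q)/2, np.linalg.norm(p-q), np.arctan2(-(q-p)[0],(q-p)[1]))
print([atz(s,u,v,.126).round(4) for u,v in((273,72),(289,71),(273,140),(290,139))])
"
```

```text
[[ 9.96221535e-01  8.68452057e-02 -7.51028822e-04 -5.47847098e-01]
 [ 8.29390832e-02 -9.48777046e-01  3.04865914e-01 -2.48067260e-02]
 [ 2.57635841e-02 -3.03776278e-01 -9.52394987e-01  4.26188570e-01]
 [ 0.00000000e+00  0.00000000e+00  0.00000000e+00  1.00000000e+00]] [[320.40211947   0.         256.71087366]
 [  0.         320.40211947 190.92999576]
 [  0.           0.           1.        ]] [np.float64(6.760619894662762), np.float64(-68.5827385778276), 0.106]
[0.56571349 0.07399645 0.106     ] [0.55212588 0.20712588 0.106     ] [[279. 175.]]
[[279. 175.]]
[0.55891969 0.14056117 0.106     ] 0.13382103832484327 0.10171093481439111
[array([0.5491, 0.1677, 0.126 ]), array([0.5625, 0.1697, 0.126 ]), array([0.555 , 0.1109, 0.126 ]), array([0.57  , 0.1131, 0.126 ])]
```

```bash
sed -i 's/def car(x,y):/def car(x,y):\n    x=x\/1000;y=y\/1000/; s/CAR=np.array(\[.559,.138\]);CY=.09/CAR=np.array([.559,.139]);CY=.094/' h.py; python3 -c "
from h import *
to(*car(0,0),.13,1.664)
s=load('wrist');print(proj(s,[*car(0,-69),.106]),proj(s,[*car(0,69),.106]))"
```

```text
t 3.7 pos [0.5429 0.0751 0.2707] rot [-3.141 -0.     1.658] op 0.0597 q6 1.47 F [-1.4 -0.6 -0.8]
  tool delta mm [62.1, 21.9, 140.7] yaw cmd -0.006
[[278.36175187 178.56024826]] [[280.53031954  24.31412361]]
```

>>> step_arm:
  linear:
    - [15.2,5.2,10]
    - [15.2,5.2,20]
    - [15.2,5.2,30]
    - [15.2,5.2,30]
    - [0,0,30]
    - [0,0,20]
    - [0,0,0]
  yaw: [-0.006,0,0,0,0,0,0]
  grip: [60,60,60,60,60,60,60]

```text
time: 4.4
eef_pos: [0.5556, 0.1362, 0.1287]
eef_rot: [-3.137, -0.0, 1.664]
force: [-0.1, -0.5, 1.3]
opening: 0.0598
```

```bash
python3 -c "
from h import *
to(*car(0,0),.1,1.664)
s=snap('wrist','w2')"
```

```text
t 4.4 pos [0.5556 0.1362 0.1287] rot [-3.137 -0.     1.664] op 0.0598 q6 1.58 F [-0.1 -0.5  1.3]
  tool delta mm [2.4, 3.6, 28.7] yaw cmd -0.0
```

View pics/w2.png

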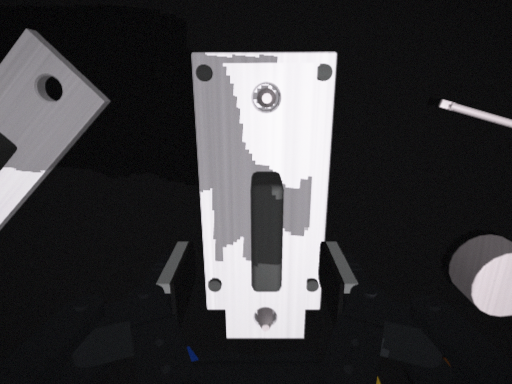

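>>> step_arm:
  linear:
    - [2.4,3.6,10]
    - [0,0,10]
    - [0,0,8.5]
    - [0,0,0]
    - [0,0,0]
  yaw: [0,0,0,0,0]
  grip: [60,60,60,60,60]

```text
time: 4.95
eef_pos: [0.5608, 0.1391, 0.1028]
eef_rot: [-3.141, -0.0, 1.666]
force: [0.7, 1.1, -0.1]
opening: 0.0598
```

>>> step_arm:
  linear:
    - [0,0,0]
    - [0,0,0]
    - [0,0,0]
    - [0,0,0]
    - [0,0,0]
    - [0,0,0]
  yaw: [0,0,0,0,0,0]
  grip: [30,10,5,5,5,5]
  squeeze: 80

```text
time: 5.55
eef_pos: [0.561, 0.1392, 0.1033]
eef_rot: [3.141, 0.0, 1.666]
force: [-1.9, -0.7, 5.2]
opening: 0.0142
```

```bash
python3 -c "
from h import *
to(*car(0,0),.1,1.664)
s=snap('wrist','w3')"
```

```text
t 5.55 pos [0.561  0.1392 0.1033] rot [3.141 0.    1.666] op 0.0142 q6 1.58 F [-1.9 -0.7  5.2]
  tool delta mm [0.0, -2.1, 3.3] yaw cmd 0.002
```

View pics/w3.png

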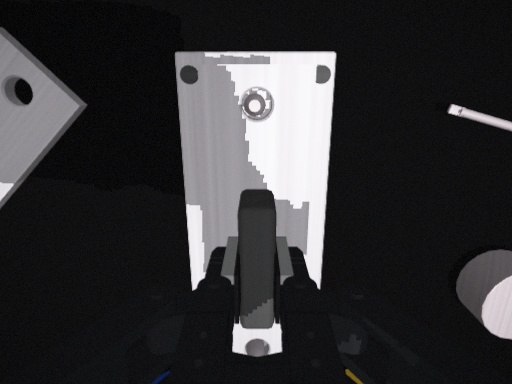

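>>> step_arm:
  linear:
    - [0,0,-5]
    - [0,0,-10]
    - [0,0,-15]
    - [0,0,-20]
    - [0,0,-25]
    - [0,0,-25]
    - [0,0,-10]
    - [0,0,0]
  yaw: [0,0,0,0,0,0,0,0]
  grip: [5,5,5,5,5,5,5,5]

```text
time: 6.4
eef_pos: [0.5615, 0.1392, 0.214]
eef_rot: [3.139, -0.0, 1.666]
force: [0.6, -0.7, -3.2]
opening: 0.0144
```

```bash
python3 -c "
from h import *
to(.47,.37,.12,1.664)
s=snap('wrist','w4')
s=snap('top','t4')"
```

```text
t 6.4 pos [0.5615 0.1392 0.214 ] rot [ 3.139 -0.     1.666] op 0.0144 q6 1.58 F [ 0.6 -0.7 -3.2]
  tool delta mm [238.3, -69.6, 94.0] yaw cmd 0.002
```

View pics/w4.png

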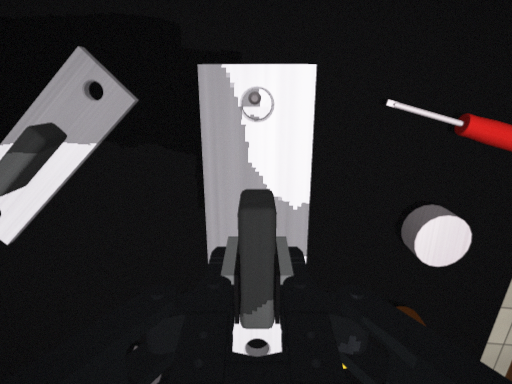

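View pics/t4.png

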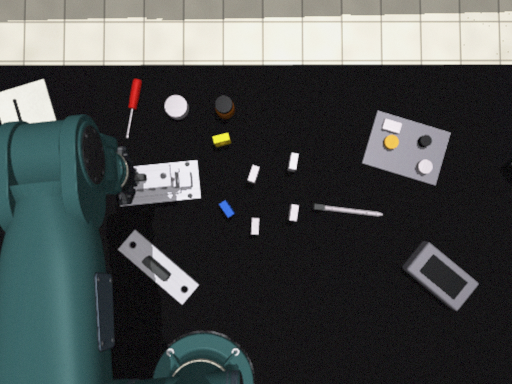

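>>> step_arm:
  linear:
    - [24,-7,0]
    - [24,-7,0]
    - [24,-7,0]
    - [24,-7,0]
    - [24,-7,0]
    - [24,-7,0]
    - [24,-7,0]
    - [24,-7,0]
  yaw: [0,0,0,0,0,0,0,0]
  grip: [5,5,5,5,5,5,5,5]

```text
time: 7.3
eef_pos: [0.4859, 0.3256, 0.2113]
eef_rot: [-3.139, 0.001, 1.666]
force: [-0.8, 0.3, -3.1]
opening: 0.0144
```

>>> step_arm:
  linear:
    - [24,-7,10]
    - [24,-7,25]
    - [0,0,30]
    - [0,0,30]
    - [0,0,30]
    - [0,0,30]
    - [0,0,25]
    - [0,0,0]
  yaw: [0,0,0,0,0,0,0,0]
  grip: [5,5,5,5,5,5,5,5]

```text
time: 8.1
eef_pos: [0.4659, 0.3699, 0.0288]
eef_rot: [-3.135, 0.003, 1.666]
force: [0.2, -0.1, -2.2]
opening: 0.0143
```

```bash
python3 -c "
from h import *
to(.47,.37,.017,1.664)
s=snap('wrist','w5')
s=snap('side','s5')"
```

```text
t 8.1 pos [0.4659 0.3699 0.0288] rot [-3.135e+00  3.000e-03  1.666e+00] op 0.0143 q6 2.01 F [ 0.2 -0.1 -2.2]
  tool delta mm [-0.3, 4.1, 11.8] yaw cmd 0.002
```

View pics/w5.png

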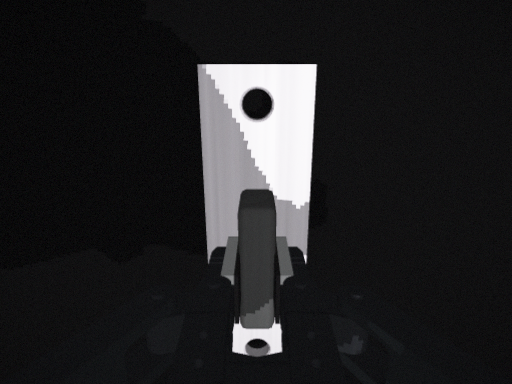

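View pics/s5.png

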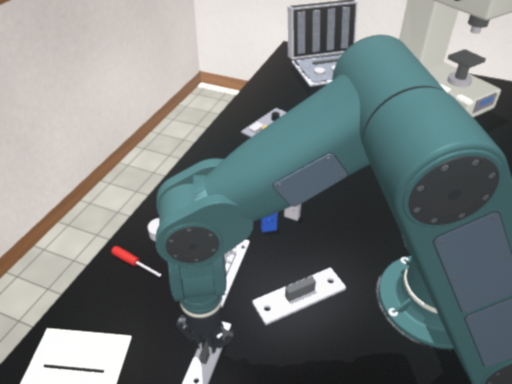

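Clear spot. Lower gently and release.

>>> step_arm:
  linear:
    - [0,0,5]
    - [0,0,4]
    - [0,0,2]
    - [0,0,1]
    - [0,0,1]
    - [0,0,0]
  yaw: [0,0,0,0,0,0]
  grip: [5,5,5,5,5,5]

```text
time: 8.8
eef_pos: [0.4685, 0.3714, 0.0198]
eef_rot: [3.142, -0.0, 1.666]
force: [0.2, -0.7, -2.6]
opening: 0.0143
```

```bash
python3 -c "
from h import *
to(.47,.37,.015,1.664)"
```

```text
t 8.8 pos [0.4685 0.3714 0.0198] rot [ 3.142 -0.     1.666] op 0.0143 q6 2.01 F [ 0.2 -0.7 -2.6]
  tool delta mm [-1.6, 1.4, 4.8] yaw cmd 0.002
```

>>> step_arm:
  linear:
    - [0,0,2]
    - [0,0,2]
    - [0,0,1]
    - [0,0,0]
  yaw: [0,0,0,0]
  grip: [5,5,5,5]

```text
time: 9.2
eef_pos: [0.4685, 0.3714, 0.0153]
eef_rot: [3.141, -0.0, 1.666]
force: [-3.7, -1.8, 6.9]
opening: 0.0146
```

```bash
python3 -c "
from h import *
to(.47,.37,.015,1.664)"
```

```text
t 9.2 pos [0.4685 0.3714 0.0153] rot [ 3.141 -0.     1.666] op 0.0146 q6 2.01 F [-3.7 -1.8  6.9]
  tool delta mm [-1.6, 1.4, 0.3] yaw cmd 0.002
```

>>> step_arm:
  linear:
    - [0,0,0]
    - [0,0,0]
    - [0,0,-10]
    - [0,0,-30]
    - [0,0,-45]
    - [0,0,-45]
    - [0,0,-45]
    - [0,0,-45]
  yaw: [0,0,0,0,0,0,0,0]
  grip: [35,45,60,60,60,60,60,60]

```text
time: 10.0
eef_pos: [0.468, 0.3712, 0.2376]
eef_rot: [3.141, -0.0, 1.666]
force: [0.7, 0.6, -0.0]
opening: 0.0599
```

```bash
python3 -c "
from h import *
to(*car(0,-60),.26,1.664)"
```

```text
t 10.0 pos [0.468  0.3712 0.2376] rot [ 3.141 -0.     1.666] op 0.0599 q6 2.01 F [ 0.7  0.6 -0. ]
  tool delta mm [-299.7, 69.0, -22.4] yaw cmd 0.002
```

>>> step_arm:
  linear:
    - [-37.5,8.7,-6]
    - [-37.5,8.7,-6]
    - [-37.5,8.7,-6]
    - [-37.5,8.7,-4]
    - [-37.5,8.7,0]
    - [-37.5,8.7,0]
    - [-37.5,8.7,0]
    - [-37.5,8.7,0]
  yaw: [0,0,0,0,0,0,0,0]
  grip: [60,60,60,60,60,60,60,60]

```text
time: 10.8
eef_pos: [0.5663, 0.0778, 0.2576]
eef_rot: [3.141, 0.0, 1.666]
force: [1.1, 0.7, 0.5]
opening: 0.06
```

>>> step_arm:
  linear:
    - [0,0,0]
    - [0,0,0]
  yaw: [0,0]
  grip: [60,60]

```text
time: 11.0
eef_pos: [0.5662, 0.0788, 0.2573]
eef_rot: [3.141, -0.0, 1.664]
force: [-0.6, 0.1, -1.0]
opening: 0.0598
```

```bash
python3 -c "
from h import *
to(*car(0,-60),.26,1.664)
s=snap('wrist','w6')
big(s,'w6b',(160,0,400,290),3-1)
t=snap('top','t6')
to(.583,-.142,.26)"
```

```text
t 11.0 pos [0.5662 0.0788 0.2573] rot [ 3.141 -0.     1.664] op 0.0598 q6 1.47 F [-0.6  0.1 -1. ]
  tool delta mm [0.6, -1.5, -2.7] yaw cmd 0.0
t 11.1 pos [0.5659 0.08   0.2572] rot [ 3.141 -0.     1.666] op 0.0601 q6 1.47 F [-0.8 -0.  -0.1]
  tool delta mm [-222.6, -4.1, -2.8] yaw cmd 0
```

View pics/w6b.png

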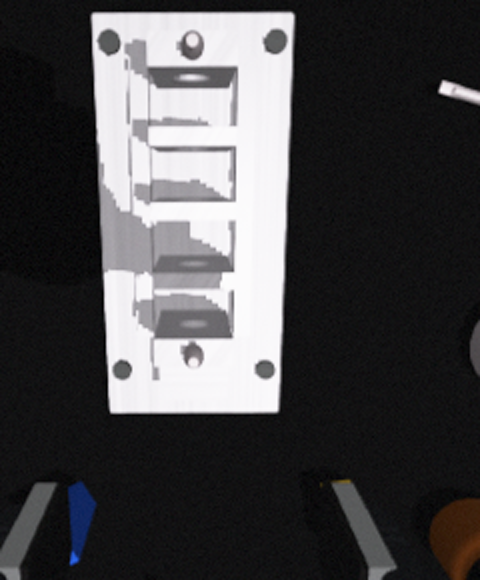

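View pics/t6.png

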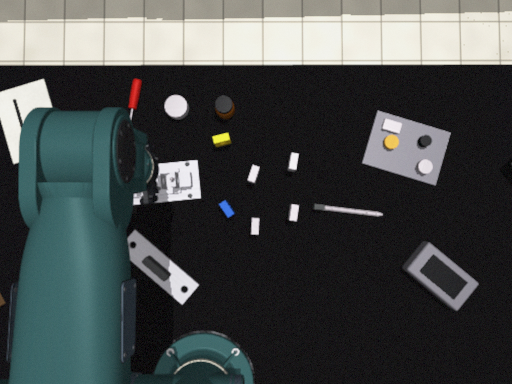

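```bash
python3 -c "
from h import *
s=load('wrist')
t=lambda u,v,z:atz(s,160+u/2,v/2,z).round(4)
C=[t(*p,.012) for p in((93,12),(295,12),(280,412),(110,412))];print(C,np.mean(C,0))
a,b=t(192,38,.106),t(194,350,.106);print(a,b,(a+b)/2,np.linalg.norm(a-b),np.arctan2(-(a-b)[0],(a-b)[1]))
for v in (66,126,147,201,219,255,289,310): 
  p=t(192,v,.088)[:2]-CAR; print(v, (p@[-np.sin(CY),np.cos(CY)]*1000).round(1),(p@[np.cos(CY),np.sin(CY)]*1000).round(1))
"
```

```text
[array([0.4972, 0.2346, 0.012 ]), array([0.6051, 0.2447, 0.012 ]), array([0.6278, 0.0171, 0.012 ]), array([0.5186, 0.0069, 0.012 ])] [0.562175 0.125825 0.012   ]
[0.553  0.2098 0.106 ] [0.5662 0.078  0.106 ] [0.5596 0.1439 0.106 ] 0.1324593522557014 0.09981889287464693
66 63.3 0.6
126 38.7 0.6
147 29.8 0.6
201 6.0 0.6
219 -2.2 0.6
255 -19.0 0.5
289 -35.4 0.6
310 -45.7 0.5
```

>>> step_arm:
  linear:
    - [-32,0,0]
    - [-38,-1,0]
    - [-38,-1,0]
    - [-38,-1,5]
    - [-38,-1,15]
    - [-38,0,20]
    - [0,0,20]
    - [0,0,0]
  yaw: [0,0,0,0,0,0,0.13,0.13]
  grip: [65,65,65,65,65,65,65,65]

```text
time: 11.9
eef_pos: [0.5823, -0.1415, 0.1944]
eef_rot: [-3.138, -0.001, 1.401]
force: [-0.5, 0.1, 1.1]
opening: 0.0651
```

>>> step_arm:
  linear:
    - [0,0,0]
    - [0,0,0]
    - [0,0,0]
  yaw: [0.13,0.04,0]
  grip: [65,65,65]

```text
time: 12.2
eef_pos: [0.5834, -0.1408, 0.197]
eef_rot: [3.141, -0.0, 1.237]
force: [-1.7, -0.7, -0.9]
opening: 0.0649
```

```bash
sed -i 's/CAR=.*/CAR=np.array([.5597,.1397]);CY=.095/' h.py; cat >> h.py <<'E'
def blk(s,box,thr=None,show=None):
    "top face of a steel block in wrist view: brightest quad at z=.07"
    x0,y0,x1,y1=box
    g=cv2.cvtColor(s['img'],cv2.COLOR_RGB2GRAY)[y0:y1,x0:x1]
    if thr is None: thr,_=cv2.threshold(g,0,255,cv2.THRESH_OTSU)
    m=(g>thr).astype(np.uint8); n,l,st,ce=cv2.connectedComponentsWithStats(m); i=1+np.argmax(st[1:,4])
    pts=np.argwhere(l==i)[:,::-1]+[x0,y0]
    P=np.array([atz(s,a,b,.07)[:2] for a,b in pts],np.float32)
    r=cv2.minAreaRect(P*1000)
    w,V=np.linalg.eigh(np.cov(P.T)); a=V[:,1]
    print('thr',thr,'n',len(pts),'cent',P.mean(0).round(4),'axis',np.degrees(np.arctan2(a[1],a[0])).round(1)%180,'size',np.sqrt(12*w).round(4),'rect',np.round(r[0],1),np.round(r[1],1),round(r[2],1))
E
python3 -c "
from h import *
to(.583,-.142,.1,1.236)
s=snap('wrist','w7')"
```

```text
t 12.2 pos [ 0.5834 -0.1408  0.197 ] rot [ 3.141 -0.     1.237] op 0.0649 q6 1.53 F [-1.7 -0.7 -0.9]
  tool delta mm [-1.3, 0.0, 97.0] yaw cmd 0.001
```

View pics/w7.png

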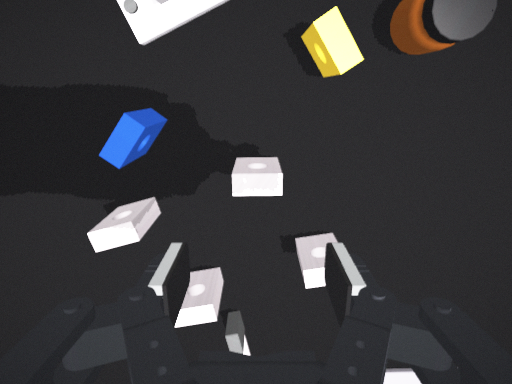

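```bash
python3 -c "
from h import *
s=load('wrist')
big(s,'w7b',(210,140,310,215),6)
for th in (None,225,235): blk(s,(215,145,300,210),th)"
```

```text
thr 137.0 n 1907 cent [ 0.5846 -0.1372] axis 162.0 size [0.0347 0.0429] rect [ 584.6 -136.8] [35.2 44.4] 72.3
thr 225 n 1161 cent [ 0.5828 -0.1434] axis 161.4 size [0.0209 0.0445] rect [ 582.7 -143.4] [20.1 44.3] 70.9
thr 235 n 1113 cent [ 0.5826 -0.1436] axis 161.4 size [0.0202 0.0444] rect [ 582.6 -143.4] [20.1 44.1] 70.9
```

View pics/w7b.png

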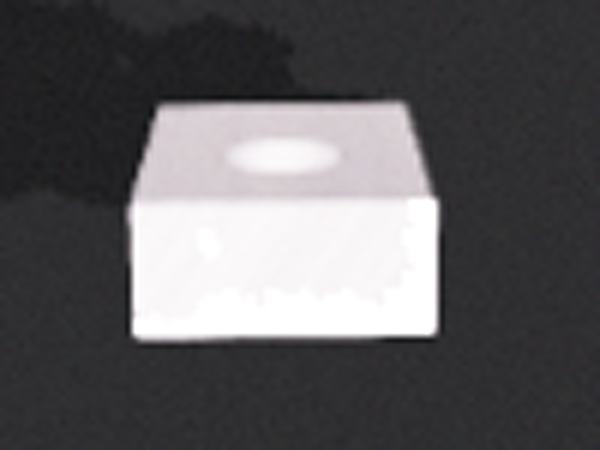

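>>> step_arm:
  linear:
    - [-3.5,0,30]
    - [0,0,35]
    - [0,0,30]
    - [0,0,30]
    - [0,0,25]
    - [0,0,11]
    - [0,0,0]
    - [0,0,0]
  yaw: [0,0,0,0,0,0,0,0]
  grip: [65,65,65,65,65,65,65,65]

```text
time: 13.05
eef_pos: [0.5827, -0.1453, 0.0368]
eef_rot: [3.14, 0.0, 1.237]
force: [-0.2, 0.2, 0.0]
opening: 0.0651
```

```bash
python3 -c "
from h import *
to(.5827,-.1434,.036,1.239)"
```

```text
t 13.05 pos [ 0.5827 -0.1453  0.0368] rot [3.14  0.    1.237] op 0.0651 q6 1.52 F [-0.2  0.2  0. ]
  tool delta mm [1.8, -0.6, 0.8] yaw cmd -0.002
```

>>> step_arm:
  linear:
    - [1.8,0,0.8]
    - [0,0,0]
    - [0,0,0]
    - [0,0,0]
    - [0,0,0]
    - [0,0,0]
  yaw: [0,0,0,0,0,0]
  grip: [65,50,35,35,35,35]

```text
time: 13.65
eef_pos: [0.5831, -0.1437, 0.036]
eef_rot: [3.14, -0.0, 1.236]
force: [-1.6, 1.6, 7.2]
opening: 0.0427
```

>>> step_arm:
  linear:
    - [0,0,-10]
    - [0,0,-30]
    - [0,0,-40]
    - [0,0,-30]
    - [0,0,-20]
    - [0,0,0]
    - [0,0,0]
  yaw: [0,0,0,-0.14,-0.14,-0.14,-0.01]
  grip: [35,35,35,35,35,35,35]

```text
time: 14.35
eef_pos: [0.5828, -0.1437, 0.166]
eef_rot: [3.141, 0.001, 1.668]
force: [0.7, 0.0, -4.0]
opening: 0.0431
```

```bash
python3 -c "
from h import *
to(*car(0,49.5),.17,1.666)"
```

```text
t 14.35 pos [ 0.5828 -0.1437  0.166 ] rot [3.141e+00 1.000e-03 1.668e+00] op 0.0431 q6 1.1 F [ 0.7  0.  -4. ]
  tool delta mm [333.8, 4.0, -4.0] yaw cmd 0.002
```

>>> step_arm:
  linear:
    - [30,0,-5]
    - [40,0,0]
    - [40,0,0]
    - [40,0,0]
    - [40,1,0]
    - [40,1,0]
    - [40,1,0]
    - [35,1,0]
  yaw: [0,0,0,0,0,0,0,0]
  grip: [35,35,35,35,35,35,35,35]

```text
time: 15.15
eef_pos: [0.5569, 0.1623, 0.1698]
eef_rot: [-3.141, -0.0, 1.662]
force: [0.3, -0.3, -3.1]
opening: 0.0432
```

>>> step_arm:
  linear:
    - [28,0,0]
    - [0,0,0]
    - [0,0,0]
  yaw: [0,0,0]
  grip: [35,35,35]

```text
time: 15.45
eef_pos: [0.5546, 0.1886, 0.1697]
eef_rot: [-3.141, 0.0, 1.664]
force: [0.3, -0.5, -3.1]
opening: 0.0433
```

```bash
python3 -c "
from h import *
to(*car(0,49.5),.13,1.666)
s=snap('wrist','w8');big(s,'w8b',(130,60,390,384),2-.2)"
```

```text
t 15.45 pos [0.5546 0.1886 0.1697] rot [-3.141  0.     1.664] op 0.0433 q6 1.67 F [ 0.3 -0.5 -3.1]
  tool delta mm [0.4, 0.4, 39.7] yaw cmd -0.002
```

View pics/w8b.png

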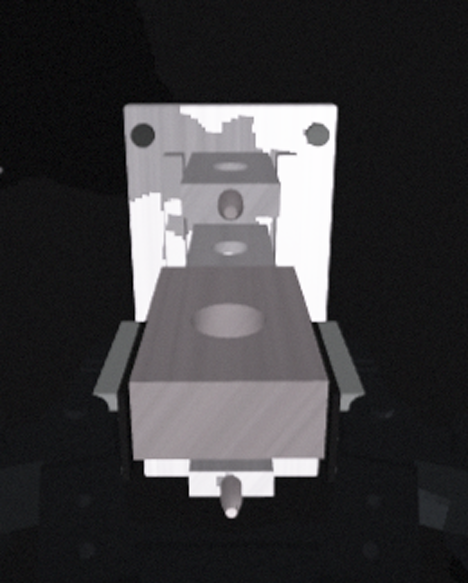

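>>> step_arm:
  linear:
    - [0.4,0.4,10]
    - [0,0,15]
    - [0,0,10]
    - [0,0,5]
    - [0,0,5]
    - [0,0,5]
    - [0,0,5]
    - [0,0,0]
  yaw: [0,0,0,0,0,0,0,0]
  grip: [35,35,35,35,35,35,35,35]

```text
time: 16.3
eef_pos: [0.5552, 0.1887, 0.1144]
eef_rot: [-3.141, 0.0, 1.666]
force: [-0.0, 0.5, -3.0]
opening: 0.0428
```

```bash
python3 -c "
from h import *
to(*car(0,49.5),.048,1.666)
s=snap('wrist','w9');big(s,'w9b',(130,60,390,384),2-.2)
s=snap('side','s9');big(s,'s9b',(170,200,280,320),5)"
```

```text
t 16.3 pos [0.5552 0.1887 0.1144] rot [-3.141  0.     1.666] op 0.0428 q6 1.66 F [-0.   0.5 -3. ]
  tool delta mm [0.3, -0.2, 66.4] yaw cmd -0.0
```

View pics/w9b.png

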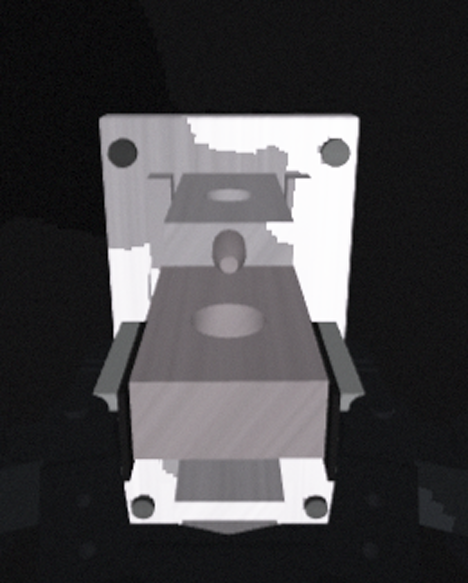

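View pics/s9b.png

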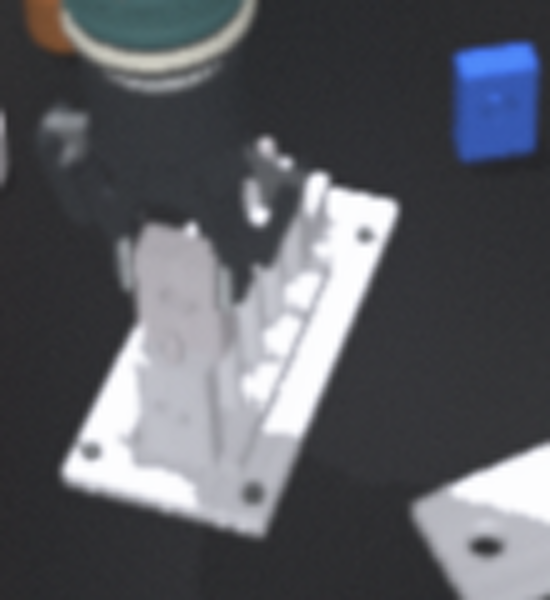

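>>> step_arm:
  linear:
    - [0.3,0,10]
    - [0,0,10]
    - [0,0,10]
    - [0,0,8]
    - [0,0,6]
    - [0,0,5]
    - [0,0,3]
    - [0,0,0]
  yaw: [0,0,0,0,0,0,0,0]
  grip: [35,35,35,35,35,35,35,35]

```text
time: 17.2
eef_pos: [0.5553, 0.189, 0.0627]
eef_rot: [-3.141, 0.0, 1.666]
force: [-0.4, -0.4, -2.6]
opening: 0.0429
```

>>> step_arm:
  linear:
    - [0,0,4]
    - [0,0,4]
    - [0,0,3]
    - [0,0,2]
    - [0,0,0]
  yaw: [0,0,0,0,0]
  grip: [35,35,35,35,35]

```text
time: 17.7
eef_pos: [0.5553, 0.189, 0.0497]
eef_rot: [-3.141, 0.0, 1.666]
force: [0.2, -0.1, -3.6]
opening: 0.0429
```

```bash
python3 -c "
from h import *
to(*car(0,49.5),.048,1.666)"
```

```text
t 17.7 pos [0.5553 0.189  0.0497] rot [-3.141  0.     1.666] op 0.0429 q6 1.66 F [ 0.2 -0.1 -3.6]
  tool delta mm [0.0, -0.3, 1.7] yaw cmd -0.0
```

>>> step_arm:
  linear:
    - [0,0,1.5]
    - [0,0,0]
    - [0,0,0]
    - [0,0,-10]
    - [0,0,-30]
    - [0,0,-40]
    - [0,0,-40]
    - [0,0,-40]
  yaw: [0,0,0,0,0,0,0,0]
  grip: [35,55,65,65,65,65,65,65]

```text
time: 18.5
eef_pos: [0.5552, 0.189, 0.2112]
eef_rot: [3.141, -0.0, 1.666]
force: [0.6, 0.6, 0.0]
opening: 0.0651
```

```bash
python3 -c "
from h import *
to(.6159,-.2514,.2,1.402)
to(.6159,-.2514,.2)"
```

```text
t 18.5 pos [0.5552 0.189  0.2112] rot [ 3.141 -0.     1.666] op 0.0651 q6 1.66 F [0.6 0.6 0. ]
  tool delta mm [-423.9, 133.9, 11.2] yaw cmd 0.264
t 18.5 pos [0.5552 0.189  0.2112] rot [ 3.141 -0.     1.666] op 0.0651 q6 1.66 F [0.6 0.6 0. ]
  tool delta mm [-444.1, 18.7, 11.2] yaw cmd 0
```

>>> step_arm:
  linear:
    - [-30,1.5,0]
    - [-37,1.5,0]
    - [-38,1.5,0]
    - [-38,1.5,0]
    - [-38,1.5,0]
    - [-38,1.5,0]
    - [-38,1.5,0]
    - [-38,1.5,0]
  yaw: [0,0,0,0,0,0,0,0]
  grip: [65,65,65,65,65,65,65,65]

```text
time: 19.3
eef_pos: [0.5954, -0.1051, 0.2096]
eef_rot: [3.141, 0.0, 1.666]
force: [0.5, -0.1, -0.5]
opening: 0.0648
```

>>> step_arm:
  linear:
    - [-38,1.5,0]
    - [-38,1.5,0]
    - [-38,1.5,0]
    - [-33,1.5,5]
    - [0,0,5]
    - [0,0,5]
    - [0,0,0]
    - [0,0,0]
  yaw: [0,0,0,0,0.13,0.134,0,0]
  grip: [65,65,65,65,65,65,65,65]

```text
time: 20.1
eef_pos: [0.6153, -0.2492, 0.1943]
eef_rot: [3.141, 0.0, 1.406]
force: [0.2, -0.2, 0.5]
opening: 0.0651
```

```bash
python3 -c "
from h import *
to(.6159,-.2514,.1,1.402)
s=snap('wrist','w10')
for th in (None,225,235): blk(s,(215,145,300,210),th)"
```

```text
t 20.1 pos [ 0.6153 -0.2492  0.1943] rot [3.141 0.    1.406] op 0.0651 q6 1.23 F [ 0.2 -0.2  0.5]
  tool delta mm [-2.1, 1.0, 94.3] yaw cmd 0.004
thr 140.0 n 1986 cent [ 0.6171 -0.246 ] axis 169.0 size [0.0352 0.0432] rect [ 617.3 -245.7] [34.9 44.8] 80.6
thr 225 n 1922 cent [ 0.617  -0.2465] axis 169.1 size [0.0343 0.043 ] rect [ 617.3 -246.1] [34.  44.8] 80.6
thr 235 n 1918 cent [ 0.617  -0.2465] axis 169.6 size [0.0343 0.0429] rect [ 617.3 -246.1] [34.  44.8] 80.6
```

View pics/w10.png

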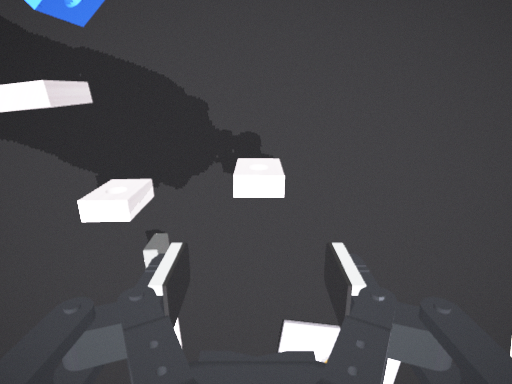

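```bash
python3 -c "
from h import *
s=load('wrist')
im=s['img'][140:215,210:310].astype(float).mean(2)
im=((im-225).clip(0,30)*8.5).astype(np.uint8)
cv2.imwrite('pics/w10b.png',cv2.resize(im,None,fx=6,fy=6,interpolation=cv2.INTER_CUBIC))
"
```

```text
(no output)
```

View pics/w10b.png

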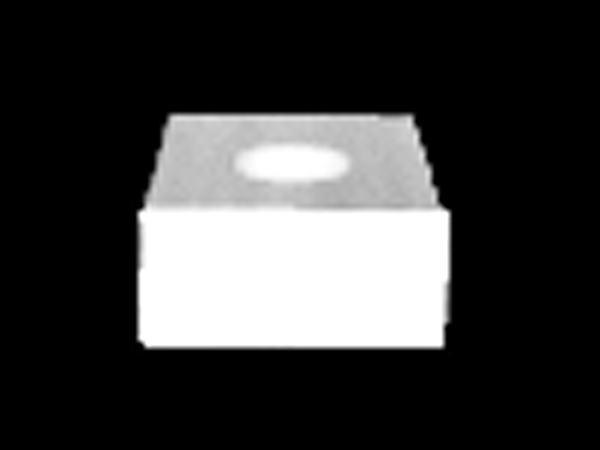

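```bash
python3 -c "
from h import *
s=load('wrist')
blk(s,(215,145,300,210),251)
c=[atz(s,210+u/6-.4,140+v/6-.4,.07)[:2].round(4) for u,v in((138,208),(450,208),(445,347),(140,347))];print(c,np.mean(c,0))
"
```

```text
thr 251 n 1176 cent [ 0.6161 -0.2529] axis 171.3 size [0.0209 0.0445] rect [ 616. -253.] [20.  44.6] 80.6
[array([ 0.5959, -0.2389]), array([ 0.64  , -0.2462]), array([ 0.6364, -0.267 ]), array([ 0.5922, -0.2596])] [ 0.616125 -0.252925]
```

>>> step_arm:
  linear:
    - [-3.6,1.4,30]
    - [0,0,35]
    - [0,0,30]
    - [0,0,30]
    - [0,0,23]
    - [0,0,10]
    - [0,0,0]
    - [0,0,0]
  yaw: [0,0,0,0,0,0,0,0]
  grip: [65,65,65,65,65,65,65,65]

```text
time: 20.95
eef_pos: [0.6167, -0.2533, 0.0368]
eef_rot: [3.14, 0.0, 1.403]
force: [0.3, -0.0, 0.7]
opening: 0.0651
```

```bash
python3 -c "
from h import *
to(.6161,-.2529,.036,1.406)"
```

```text
t 20.95 pos [ 0.6167 -0.2533  0.0368] rot [3.14  0.    1.403] op 0.0651 q6 1.23 F [ 0.3 -0.   0.7]
  tool delta mm [0.3, -0.6, 0.8] yaw cmd -0.003
```

>>> step_arm:
  linear:
    - [0.3,-0.5,0.8]
    - [0,0,0]
    - [0,0,0]
    - [0,0,0]
    - [0,0,0]
    - [0,0,0]
  yaw: [0,0,0,0,0,0]
  grip: [65,50,35,35,35,35]

```text
time: 21.55
eef_pos: [0.6161, -0.2529, 0.0358]
eef_rot: [3.14, 0.0, 1.402]
force: [-0.8, 0.7, 6.3]
opening: 0.0426
```

>>> step_arm:
  linear:
    - [0,0,-10]
    - [0,0,-30]
    - [0,0,-40]
    - [0,0,-35]
    - [0,0,-20]
    - [0,0,0]
    - [0,0,0]
  yaw: [0,0,0,-0.13,-0.132,0,0]
  grip: [35,35,35,35,35,35,35]

```text
time: 22.25
eef_pos: [0.6154, -0.2526, 0.1692]
eef_rot: [-3.141, -0.0, 1.66]
force: [0.0, 0.1, -3.6]
opening: 0.0432
```

```bash
python3 -c "
from h import *
to(*car(0,16.5),.17,1.666)"
```

```text
t 22.25 pos [ 0.6154 -0.2526  0.1692] rot [-3.141 -0.     1.66 ] op 0.0432 q6 0.97 F [ 0.   0.1 -3.6]
  tool delta mm [412.3, -18.2, -0.8] yaw cmd -0.006
```

>>> step_arm:
  linear:
    - [30,-1.6,0]
    - [37,-1.6,0]
    - [37,-1.6,0]
    - [37,-1.6,0]
    - [37,-1.6,0]
    - [37,-1.6,0]
    - [37,-1.6,0]
    - [37,-1.6,0]
  yaw: [-0.006,0,0,0,0,0,0,0]
  grip: [35,35,35,35,35,35,35,35]

```text
time: 23.05
eef_pos: [0.5732, 0.0351, 0.168]
eef_rot: [-3.139, -0.0, 1.666]
force: [0.8, 0.1, -3.0]
opening: 0.043
```

>>> step_arm:
  linear:
    - [37,-1.6,0]
    - [37,-1.6,0]
    - [37,-1.6,0]
    - [12,0,0]
    - [0,0,0]
    - [0,0,0]
  yaw: [0,0,0,0,0,0]
  grip: [35,35,35,35,35,35]

```text
time: 23.65
eef_pos: [0.5572, 0.155, 0.1687]
eef_rot: [-3.14, 0.0, 1.668]
force: [0.6, -0.3, -2.9]
opening: 0.0431
```

```bash
python3 -c "
from h import *
to(*car(0,16.5),.115,1.666)
s=snap('wrist','w11');big(s,'w11b',(130,60,390,384),2-.2)"
```

```text
t 23.65 pos [0.5572 0.155  0.1687] rot [-3.14   0.     1.668] op 0.0431 q6 1.6 F [ 0.6 -0.3 -2.9]
  tool delta mm [1.0, 1.0, 53.7] yaw cmd 0.002
```

View pics/w11b.png

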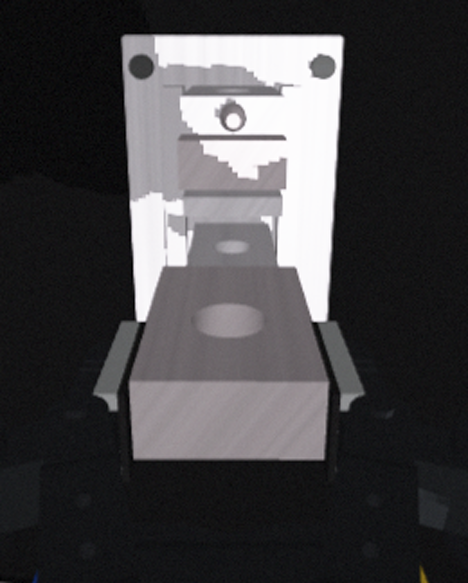

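>>> step_arm:
  linear:
    - [1,1,10]
    - [0,0,15]
    - [0,0,10]
    - [0,0,5]
    - [0,0,5]
    - [0,0,5]
    - [0,0,4]
    - [0,0,0]
  yaw: [0,0,0,0,0,0,0,0]
  grip: [35,35,35,35,35,35,35,35]

```text
time: 24.5
eef_pos: [0.5583, 0.1567, 0.1153]
eef_rot: [-3.141, -0.0, 1.67]
force: [0.3, -0.3, -3.2]
opening: 0.0429
```

```bash
python3 -c "
from h import *
to(*car(0,16.5),.048,1.666)"
```

```text
t 24.5 pos [0.5583 0.1567 0.1153] rot [-3.141 -0.     1.67 ] op 0.0429 q6 1.6 F [ 0.3 -0.3 -3.2]
  tool delta mm [-0.5, -0.2, 67.3] yaw cmd 0.004
```

>>> step_arm:
  linear:
    - [-0.4,0,10]
    - [0,0,10]
    - [0,0,10]
    - [0,0,10]
    - [0,0,10]
    - [0,0,8]
    - [0,0,4]
    - [0,0,0]
  yaw: [0.004,0,0,0,0,0,0,0]
  grip: [35,35,35,35,35,35,35,35]

```text
time: 25.3
eef_pos: [0.5582, 0.1562, 0.0531]
eef_rot: [-3.141, 0.0, 1.666]
force: [-0.5, 0.5, -2.6]
opening: 0.043
```

>>> step_arm:
  linear:
    - [0,0,3]
    - [0,0,1]
    - [0,0,0]
  yaw: [0,0,0]
  grip: [35,35,35]

```text
time: 25.6
eef_pos: [0.5586, 0.1563, 0.0498]
eef_rot: [3.141, -0.0, 1.666]
force: [-0.9, -0.0, -3.0]
opening: 0.0429
```

>>> step_arm:
  linear:
    - [0,0,1.5]
    - [0,0,0]
    - [0,0,0]
    - [0,0,-10]
    - [0,0,-30]
    - [0,0,-40]
    - [0,0,-40]
    - [0,0,-40]
  yaw: [0,0,0,0,0,0,0,0]
  grip: [35,55,65,65,65,65,65,65]

```text
time: 26.4
eef_pos: [0.5582, 0.1562, 0.2109]
eef_rot: [3.141, -0.0, 1.666]
force: [0.9, -0.4, 0.2]
opening: 0.0648
```

```bash
python3 -c "
from h import *
to(.4765,-.2512,.195)"
```

```text
t 26.4 pos [0.5582 0.1562 0.2109] rot [ 3.141 -0.     1.666] op 0.0648 q6 1.61 F [ 0.9 -0.4  0.2]
  tool delta mm [-397.8, -120.0, 15.9] yaw cmd 0
```

>>> step_arm:
  linear:
    - [-28,-8.5,0]
    - [-34,-10.2,0]
    - [-34,-10.2,0]
    - [-34,-10.2,0]
    - [-34,-10.2,0]
    - [-34,-10.2,0]
    - [-34,-10.2,0]
    - [-34,-10.2,0]
  yaw: [0,0,0,0,0,0,0,0]
  grip: [65,65,65,65,65,65,65,65]

```text
time: 27.2
eef_pos: [0.5037, -0.1175, 0.2092]
eef_rot: [3.141, 0.0, 1.666]
force: [0.4, -0.6, -0.0]
opening: 0.0652
```

>>> step_arm:
  linear:
    - [-34,-10.2,0]
    - [-34,-10.2,0]
    - [-34,-10.2,0]
    - [-30,-10.2,0]
    - [0,0,8]
    - [0,0,8]
    - [0,0,0]
    - [0,0,0]
  yaw: [0,0,0,0,0.13,0.126,0,0]
  grip: [65,65,65,65,65,65,65,65]

```text
time: 28.0
eef_pos: [0.4761, -0.2513, 0.1929]
eef_rot: [3.141, 0.0, 1.414]
force: [0.7, 0.3, 0.5]
opening: 0.0651
```

```bash
cat >> h.py <<'E'
def enh(s,fn,lo,box):
    x0,y0,x1,y1=box
    im=s['img'][y0:y1,x0:x1].astype(float).mean(2); im=((im-lo).clip(0,255-lo)*255/(255-lo)).astype(np.uint8)
    cv2.imwrite('pics/%s.png'%fn,cv2.resize(im,None,fx=6,fy=6,interpolation=cv2.INTER_CUBIC))
E
python3 -c "
from h import *
to(.4765,-.2512,.036,1.41)
s=snap('wrist','w12'); snap('top','t12')
for th in (225,235,245,251): blk(s,(210,145,310,215),th)
enh(s,'w12b',200,(210,140,310,215))"
```

```text
t 28.0 pos [ 0.4761 -0.2513  0.1929] rot [3.141 0.    1.414] op 0.0651 q6 1.09 F [0.7 0.3 0.5]
  tool delta mm [0.2, 0.3, 156.9] yaw cmd 0.004
thr 225 n 1944 cent [ 0.4772 -0.2464] axis 170.9 size [0.0342 0.043 ] rect [ 477.5 -246.4] [34.6 44.5] 81.0
thr 235 n 1938 cent [ 0.4772 -0.2464] axis 170.8 size [0.0342 0.0429] rect [ 477.5 -246.4] [34.6 44.5] 81.0
thr 245 n 1926 cent [ 0.4772 -0.2465] axis 171.7 size [0.0341 0.0427] rect [ 477.5 -246.4] [34.6 44.5] 81.0
thr 251 n 1867 cent [ 0.4772 -0.2467] axis 171.1 size [0.0332 0.0425] rect [ 477.5 -246. ] [33.7 44.4] 81.0
```

View pics/w12b.png

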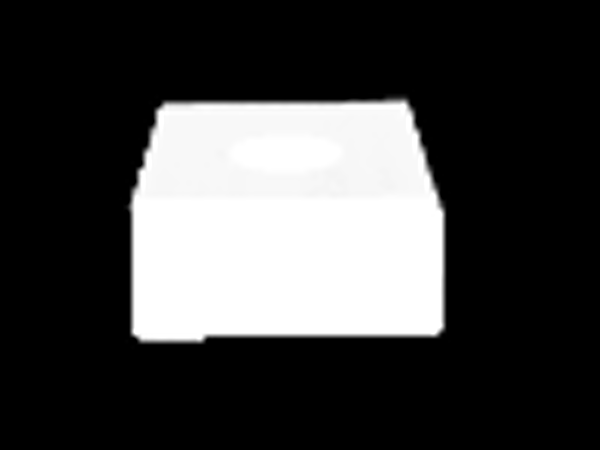

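View pics/t12.png

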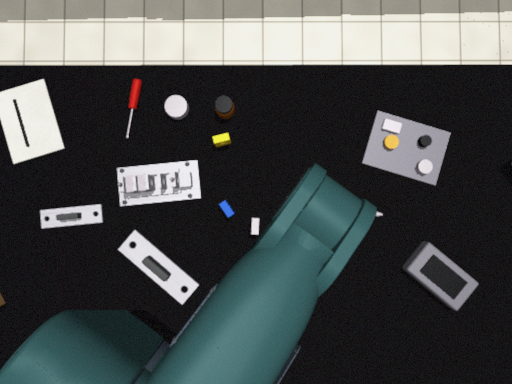

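>>> step_arm:
  linear:
    - [-2.3,0.6,30]
    - [0,0,35]
    - [0,0,30]
    - [0,0,30]
    - [0,0,22]
    - [0,0,10]
    - [0,0,0]
    - [0,0,0]
  yaw: [0,0,0,0,0,0,0,0]
  grip: [65,65,65,65,65,65,65,65]

```text
time: 28.9
eef_pos: [0.4769, -0.254, 0.0362]
eef_rot: [3.141, 0.001, 1.411]
force: [0.5, 0.6, -0.3]
opening: 0.0647
```

```bash
python3 -c "
from h import *
to(.4764,-.2536,.036,1.413)"
```

```text
t 28.9 pos [ 0.4769 -0.254   0.0362] rot [3.141e+00 1.000e-03 1.411e+00] op 0.0647 q6 1.09 F [ 0.5  0.6 -0.3]
  tool delta mm [0.4, -0.5, 0.2] yaw cmd -0.002
```

>>> step_arm:
  linear:
    - [0.3,-0.5,0.2]
    - [0,0,0]
    - [0,0,0]
    - [0,0,0]
    - [0,0,0]
    - [0,0,0]
  yaw: [0,0,0,0,0,0]
  grip: [65,50,35,35,35,35]

```text
time: 29.5
eef_pos: [0.4762, -0.2536, 0.036]
eef_rot: [3.14, 0.001, 1.41]
force: [-2.7, 0.9, 10.6]
opening: 0.043
```

>>> step_arm:
  linear:
    - [0,0,-10]
    - [0,0,-30]
    - [0,0,-40]
    - [0,0,-35]
    - [0,0,-20]
    - [0,0,0]
    - [0,0,0]
  yaw: [0,0,0,-0.13,-0.125,0,0]
  grip: [35,35,35,35,35,35,35]

```text
time: 30.2
eef_pos: [0.4757, -0.2532, 0.1697]
eef_rot: [-3.142, -0.0, 1.662]
force: [-0.7, 0.1, -4.6]
opening: 0.0433
```

```bash
python3 -c "
from h import *
to(*car(0,-16.5),.17,1.666)"
```

```text
t 30.2 pos [ 0.4757 -0.2532  0.1697] rot [-3.142 -0.     1.662] op 0.0433 q6 0.84 F [-0.7  0.1 -4.6]
  tool delta mm [366.7, 121.0, -0.3] yaw cmd -0.004
```

>>> step_arm:
  linear:
    - [26,9,0]
    - [34,11.2,0]
    - [34,11.2,0]
    - [34,11.2,0]
    - [34,11.2,0]
    - [34,11.2,0]
    - [34,11.2,0]
    - [34,11.2,0]
  yaw: [-0.004,0,0,0,0,0,0,0]
  grip: [35,35,35,35,35,35,35,35]

```text
time: 31.0
eef_pos: [0.5364, 0.0194, 0.1684]
eef_rot: [-3.139, -0.001, 1.665]
force: [0.7, 0.2, -2.5]
opening: 0.0427
```

>>> step_arm:
  linear:
    - [34,11.2,0]
    - [34,11.2,0]
    - [33,11.2,0]
    - [0,0,0]
    - [0,0,0]
  yaw: [0,0,0,0,0]
  grip: [35,35,35,35,35]

```text
time: 31.5
eef_pos: [0.5599, 0.1222, 0.1684]
eef_rot: [-3.139, 0.0, 1.668]
force: [-0.3, -0.4, -4.1]
opening: 0.0431
```

```bash
python3 -c "
from h import *
to(*car(0,-16.5),.115,1.666)"
```

```text
t 31.5 pos [0.5599 0.1222 0.1684] rot [-3.139  0.     1.668] op 0.0431 q6 1.55 F [-0.3 -0.4 -4.1]
  tool delta mm [1.0, 1.5, 53.4] yaw cmd 0.002
```

>>> step_arm:
  linear:
    - [0.6,1.2,10]
    - [0,0,15]
    - [0,0,10]
    - [0,0,5]
    - [0,0,5]
    - [0,0,5]
    - [0,0,4]
    - [0,0,0]
  yaw: [0,0,0,0,0,0,0,0]
  grip: [35,35,35,35,35,35,35,35]

```text
time: 32.3
eef_pos: [0.5616, 0.1224, 0.1156]
eef_rot: [-3.141, -0.0, 1.669]
force: [0.2, -0.3, -2.7]
opening: 0.0429
```

```bash
python3 -c "
from h import *
to(*car(0,-16.5),.048,1.666)
s=snap('wrist','w13');big(s,'w13b',(130,60,390,384),2-.2)"
```

```text
t 32.3 pos [0.5616 0.1224 0.1156] rot [-3.141 -0.     1.669] op 0.0429 q6 1.55 F [ 0.2 -0.3 -2.7]
  tool delta mm [0.9, -0.3, 67.6] yaw cmd 0.003
```

View pics/w13b.png

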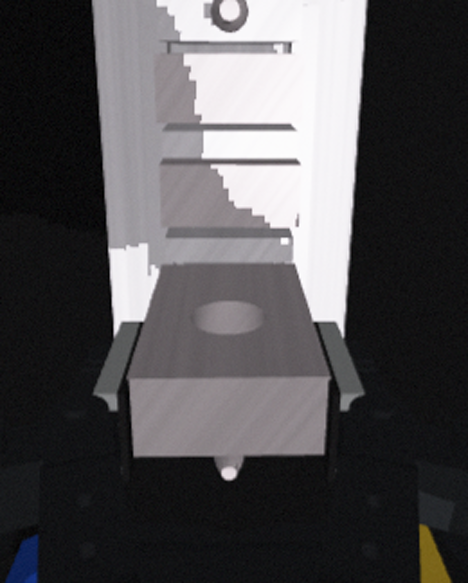

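>>> step_arm:
  linear:
    - [0.6,-0.2,10]
    - [0,0,10]
    - [0,0,10]
    - [0,0,10]
    - [0,0,10]
    - [0,0,8]
    - [0,0,4]
    - [0,0,0]
  yaw: [0.003,0,0,0,0,0,0,0]
  grip: [35,35,35,35,35,35,35,35]

```text
time: 33.15
eef_pos: [0.5613, 0.123, 0.0535]
eef_rot: [-3.141, 0.0, 1.666]
force: [0.0, -0.5, -3.1]
opening: 0.0432
```

>>> step_arm:
  linear:
    - [0,0,3]
    - [0,0,1]
    - [0,0,0]
  yaw: [0,0,0]
  grip: [35,35,35]

```text
time: 33.45
eef_pos: [0.5616, 0.123, 0.0501]
eef_rot: [3.141, 0.0, 1.666]
force: [-0.2, -0.6, -3.8]
opening: 0.0429
```

Next block at (.4396, -.1457), ψ = 87.1° = 1.520.

>>> step_arm:
  linear:
    - [0,0,1.8]
    - [0,0,0]
    - [0,0,0]
    - [0,0,-10]
    - [0,0,-30]
    - [0,0,-40]
    - [0,0,-40]
    - [0,0,-40]
  yaw: [0,0,0,0,0,0,0,0]
  grip: [35,55,65,65,65,65,65,65]

```text
time: 34.25
eef_pos: [0.5612, 0.123, 0.2109]
eef_rot: [3.141, 0.0, 1.666]
force: [1.3, -0.1, 0.6]
opening: 0.065
```

```bash
python3 -c "
from h import *
to(.4396,-.146,.195)"
```

```text
t 34.25 pos [0.5612 0.123  0.2109] rot [3.141 0.    1.666] op 0.065 q6 1.55 F [ 1.3 -0.1  0.6]
  tool delta mm [-256.2, -146.6, 15.9] yaw cmd 0
```

>>> step_arm:
  linear:
    - [-28,-16,0]
    - [-33,-18.7,0]
    - [-33,-18.7,0]
    - [-33,-18.7,0]
    - [-33,-18.7,0]
    - [-33,-18.7,0]
    - [-33,-18.7,0]
    - [-30,-18.4,0]
  yaw: [0,0,0,0,0,0,0,0]
  grip: [65,65,65,65,65,65,65,65]

```text
time: 35.05
eef_pos: [0.4391, -0.1472, 0.2092]
eef_rot: [3.141, 0.001, 1.666]
force: [-0.5, -0.3, -0.5]
opening: 0.065
```

>>> step_arm:
  linear:
    - [0,0,8]
    - [0,0,8]
    - [0,0,0]
    - [0,0,0]
  yaw: [0.07,0.076,0,0]
  grip: [65,65,65,65]

```text
time: 35.45
eef_pos: [0.44, -0.1457, 0.1929]
eef_rot: [3.141, 0.0, 1.522]
force: [0.3, -0.1, 0.7]
opening: 0.0647
```

```bash

python3 -c "
from h import *
to(.4396,-.146,.036,1.520)
s=snap('wrist','w14')
for th in (200,235,251): blk(s,(210,140,310,225),th)
enh(s,'w14b',200,(210,140,310,215))"
```

```text
t 35.45 pos [ 0.44   -0.1457  0.1929] rot [3.141 0.    1.522] op 0.0647 q6 1.12 F [ 0.3 -0.1  0.7]
  tool delta mm [-0.3, -0.3, 156.9] yaw cmd 0.002
thr 200 n 2025 cent [ 0.4404 -0.1408] axis 174.7 size [0.0351 0.0435] rect [ 440.6 -140.2] [35.5 45.5] 87.2
thr 235 n 1982 cent [ 0.4406 -0.1409] axis 173.5 size [0.0347 0.043 ] rect [ 440.4 -140.7] [34.6 45.1] 87.2
thr 251 n 1964 cent [ 0.4406 -0.1409] axis 173.8 size [0.0346 0.0427] rect [ 440.7 -140.7] [34.6 44.4] 87.2
```

View pics/w14b.png

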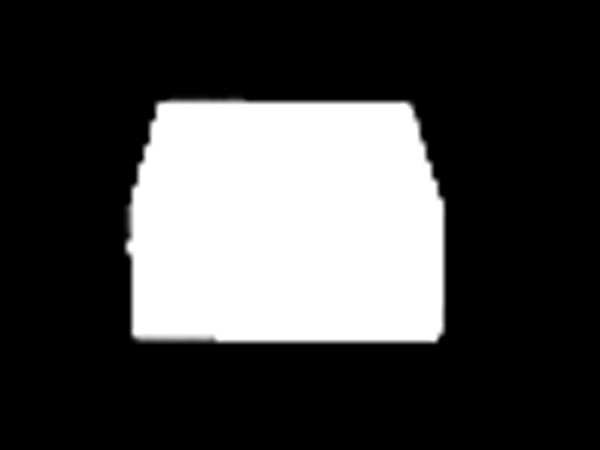

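>>> step_arm:
  linear:
    - [-2.4,0.3,30]
    - [0,0,35]
    - [0,0,30]
    - [0,0,30]
    - [0,0,22]
    - [0,0,10]
    - [0,0,0]
    - [0,0,0]
  yaw: [0,0,0,0,0,0,0,0]
  grip: [65,65,65,65,65,65,65,65]

```text
time: 36.3
eef_pos: [0.4407, -0.1484, 0.0361]
eef_rot: [3.141, 0.0, 1.521]
force: [-0.5, 1.1, 0.6]
opening: 0.065
```

```bash
python3 -c "
from h import *
to(.4402,-.148,.036,1.522)"
```

```text
t 36.3 pos [ 0.4407 -0.1484  0.0361] rot [3.141 0.    1.521] op 0.065 q6 1.12 F [-0.5  1.1  0.6]
  tool delta mm [0.4, -0.5, 0.1] yaw cmd -0.001
```

>>> step_arm:
  linear:
    - [0.3,-0.5,0.2]
    - [0,0,0]
    - [0,0,0]
    - [0,0,0]
    - [0,0,0]
    - [0,0,0]
  yaw: [0,0,0,0,0,0]
  grip: [65,50,35,35,35,35]

```text
time: 36.9
eef_pos: [0.44, -0.1481, 0.0359]
eef_rot: [3.14, 0.001, 1.52]
force: [-2.3, 1.6, 12.6]
opening: 0.0431
```

>>> step_arm:
  linear:
    - [0,0,-10]
    - [0,0,-30]
    - [0,0,-40]
    - [0,0,-35]
    - [0,0,-20]
    - [0,0,0]
    - [0,0,0]
  yaw: [0,0,0,-0.07,-0.075,0,0]
  grip: [35,35,35,35,35,35,35]

```text
time: 37.6
eef_pos: [0.4394, -0.1478, 0.1698]
eef_rot: [3.142, 0.0, 1.663]
force: [-0.4, -0.3, -4.2]
opening: 0.0433
```

```bash
python3 -c "
from h import *
to(*car(0,-49.5),.17,1.666)"
```

```text
t 37.6 pos [ 0.4394 -0.1478  0.1698] rot [3.142 0.    1.663] op 0.0433 q6 0.98 F [-0.4 -0.3 -4.2]
  tool delta mm [225.2, 147.1, -0.2] yaw cmd -0.003
```

>>> step_arm:
  linear:
    - [26,17,0]
    - [33,21.5,0]
    - [33,21.5,0]
    - [33,21.5,0]
    - [33,21.5,0]
    - [34,22,0]
    - [33.5,23,0]
    - [0,0,0]
  yaw: [-0.003,0,0,0,0,0,0,0]
  grip: [35,35,35,35,35,35,35,35]

```text
time: 38.4
eef_pos: [0.566, 0.0945, 0.1678]
eef_rot: [-3.14, -0.001, 1.67]
force: [0.3, -1.6, -3.4]
opening: 0.0432
```

>>> step_arm:
  linear:
    - [0,0,0]
  yaw: [0]
  grip: [35]

```text
time: 38.5
eef_pos: [0.5644, 0.0915, 0.1681]
eef_rot: [-3.139, -0.0, 1.668]
force: [-0.8, -0.8, -3.5]
opening: 0.0431
```

```bash
python3 -c "
from h import *
to(*car(0,-49.5),.115,1.666)
"
```

```text
t 38.5 pos [0.5644 0.0915 0.1681] rot [-3.139 -0.     1.668] op 0.0431 q6 1.49 F [-0.8 -0.8 -3.5]
  tool delta mm [-1.1, -0.1, 53.1] yaw cmd 0.002
```

>>> step_arm:
  linear:
    - [-0.8,0,10]
    - [0,0,15]
    - [0,0,10]
    - [0,0,5]
    - [0,0,5]
    - [0,0,5]
    - [0,0,4]
    - [0,0,0]
  yaw: [0,0,0,0,0,0,0,0]
  grip: [35,35,35,35,35,35,35,35]

```text
time: 39.3
eef_pos: [0.5651, 0.0901, 0.1156]
eef_rot: [-3.141, -0.0, 1.668]
force: [0.5, 0.4, -3.2]
opening: 0.043
```

```bash
python3 -c "
from h import *
to(*car(0,-49.5),.048,1.666)
s=snap('wrist','w15');big(s,'w15b',(130,60,390,384),2-.2)"
```

```text
t 39.3 pos [0.5651 0.0901 0.1156] rot [-3.141 -0.     1.668] op 0.043 q6 1.49 F [ 0.5  0.4 -3.2]
  tool delta mm [0.4, -0.6, 67.6] yaw cmd 0.002
```

View pics/w15b.png

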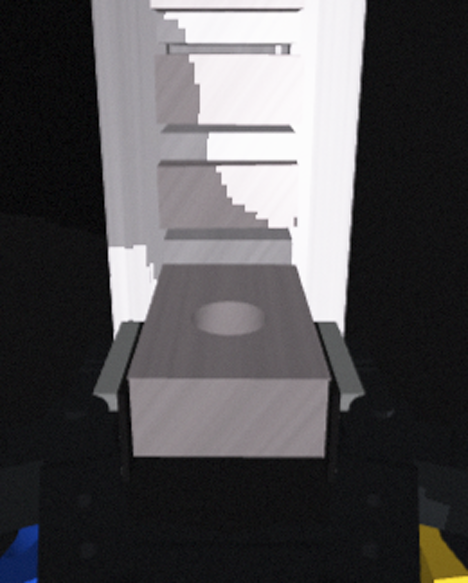

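>>> step_arm:
  linear:
    - [0.4,-0.4,10]
    - [0,0,10]
    - [0,0,10]
    - [0,0,10]
    - [0,0,10]
    - [0,0,8]
    - [0,0,4]
    - [0,0,0]
  yaw: [0.002,0,0,0,0,0,0,0]
  grip: [35,35,35,35,35,35,35,35]

```text
time: 40.15
eef_pos: [0.5645, 0.0904, 0.0534]
eef_rot: [-3.141, -0.0, 1.666]
force: [-0.2, 0.5, -2.8]
opening: 0.0427
```

>>> step_arm:
  linear:
    - [0,0,3]
    - [0,0,1]
    - [0,0,0]
  yaw: [0,0,0]
  grip: [35,35,35]

```text
time: 40.45
eef_pos: [0.5648, 0.0904, 0.05]
eef_rot: [3.141, 0.0, 1.666]
force: [0.2, -0.2, -2.3]
opening: 0.0433
```

>>> step_arm:
  linear:
    - [0,0,1.8]
    - [0,0,0]
    - [0,0,0]
    - [0,0,-10]
    - [0,0,-30]
    - [0,0,-40]
    - [0,0,-40]
    - [0,0,-40]
  yaw: [0,0,0,0,0,0,0,0]
  grip: [35,55,65,65,65,65,65,65]

```text
time: 41.25
eef_pos: [0.5645, 0.0905, 0.2109]
eef_rot: [3.141, 0.0, 1.666]
force: [1.2, 0.0, -0.7]
opening: 0.0649
```

```bash
python3 -c "
from h import *
to(.58,-.05,.2)
to(*car(0,-20),.25)
"
```

```text
t 41.25 pos [0.5645 0.0905 0.2109] rot [3.141 0.    1.666] op 0.0649 q6 1.49 F [ 1.2  0.  -0.7]
  tool delta mm [-141.3, 2.1, 10.9] yaw cmd 0
t 41.25 pos [0.5645 0.0905 0.2109] rot [3.141 0.    1.666] op 0.0649 q6 1.49 F [ 1.2  0.  -0.7]
  tool delta mm [29.5, -0.1, -39.1] yaw cmd 0
```

>>> step_arm:
  linear:
    - [-20,0,-10]
    - [-20,0,-10]
    - [-10,0,-10]
    - [0,0,-10]
    - [0,0,0]
    - [0,0,0]
  yaw: [0,0,0,0,0,0]
  grip: [65,65,65,65,65,65]

```text
time: 41.85
eef_pos: [0.5694, 0.0413, 0.2481]
eef_rot: [-3.142, -0.0, 1.666]
force: [-0.1, 0.5, 0.2]
opening: 0.065
```

```bash
python3 -c "
from h import *
s=snap('wrist','w16')
big(s,'w16b',(150,0,400,250),3-.6)
s=snap('top','t16')
big(s,'t16b',(20,80,420,290),2)
to(.49,-.33,.2)
"
```

```text
t 41.95 pos [0.5693 0.0413 0.2477] rot [-3.141 -0.     1.666] op 0.0648 q6 1.4 F [-0.8  0.  -0.4]
  tool delta mm [-362.0, -114.4, 47.7] yaw cmd 0
```

View pics/w16b.png

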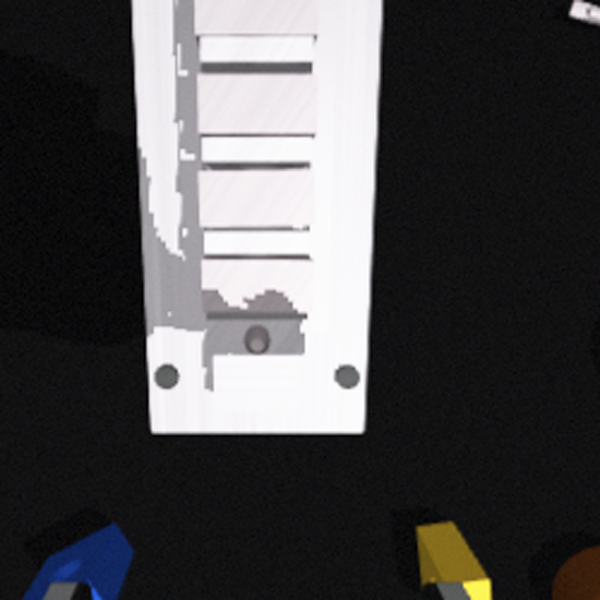

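View pics/t16b.png

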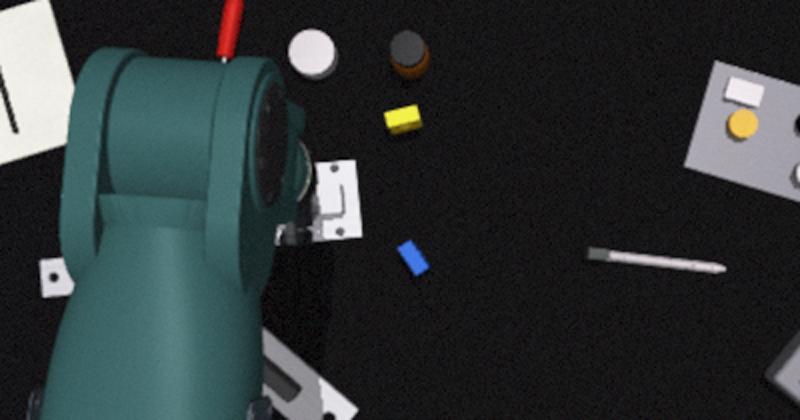

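>>> step_arm:
  linear:
    - [-30,-9,0]
    - [-36,-11.5,0]
    - [-36,-11.5,0]
    - [-36,-11.5,0]
    - [-36,-11.5,0]
    - [-36,-11.5,0]
    - [-36,-11.5,0]
    - [-36,-11.5,0]
  yaw: [0,0,0,0,0,0,0,0]
  grip: [65,65,65,65,65,65,65,65]

```text
time: 42.75
eef_pos: [0.5066, -0.2495, 0.2477]
eef_rot: [-3.141, -0.001, 1.666]
force: [0.7, -0.2, 0.0]
opening: 0.065
```

>>> step_arm:
  linear:
    - [-36,-11.5,0]
    - [-36,-11.5,0]
    - [0,0,0]
    - [0,0,0]
    - [0,0,0]
    - [0,0,0]
    - [0,0,0]
    - [0,0,0]
  yaw: [0,0,-0.146,-0.146,-0.146,-0.146,-0.146,-0.146]
  grip: [60,50,40,40,40,40,40,40]

```text
time: 43.55
eef_pos: [0.4912, -0.3219, 0.2476]
eef_rot: [3.141, -0.001, 2.548]
force: [0.1, -0.4, -0.6]
opening: 0.0396
```

>>> step_arm:
  linear:
    - [0,0,0]
    - [0,0,0]
    - [0,0,0]
    - [0,0,0]
    - [0,0,0]
    - [0,0,0]
    - [0,0,0]
    - [0,0,0]
  yaw: [-0.146,-0.146,-0.146,-0.146,-0.146,-0.146,-0.146,-0.146]
  grip: [40,40,40,40,40,40,40,40]

```text
time: 44.35
eef_pos: [0.4912, -0.3219, 0.2476]
eef_rot: [3.141, -0.0, -2.567]
force: [-0.0, -0.3, 0.2]
opening: 0.04
```

>>> step_arm:
  linear:
    - [0,0,0]
    - [0,0,0]
    - [0,0,0]
    - [0,0,0]
    - [0,0,0]
    - [0,0,0]
    - [0,0,0]
    - [0,0,0]
  yaw: [-0.146,-0.146,-0.146,-0.146,-0.146,-0.146,0,0]
  grip: [40,40,40,40,40,40,40,40]

```text
time: 45.15
eef_pos: [0.4912, -0.3221, 0.2479]
eef_rot: [3.141, 0.0, -1.701]
force: [0.4, -0.5, -0.3]
opening: 0.04
```

```bash
python3 -c "
from h import *
s=load('wrist')
p=atz(s,257.1,140.4,.106);print('loc1',p,car(0,-69))
to(.49,-.3245,.15,-1.686)
s=snap('wrist','w17')
"
```

```text
loc1 [0.56624575 0.07462393 0.106     ] [0.56624514 0.07101113]
t 45.15 pos [ 0.4912 -0.3221  0.2479] rot [ 3.141  0.    -1.701] op 0.04 q6 -2.16 F [ 0.4 -0.5 -0.3]
  tool delta mm [2.6, 0.9, 97.9] yaw cmd -0.015
```

View pics/w17.png

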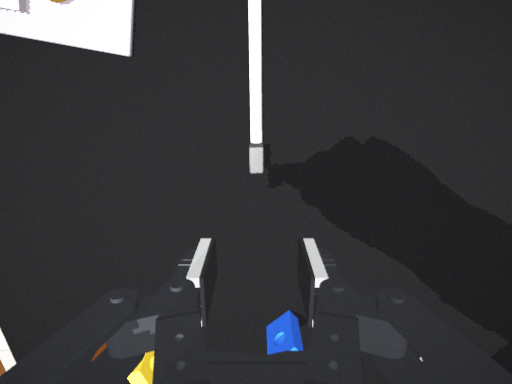

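```bash
python3 -c "
from h import *
s=load('wrist')
g=s['img'].astype(float).mean(2)
C=[]
for v in range(4,142,6):
    r=np.where(g[v,225:290]>130)[0]
    if len(r): C.append((v,225+r.mean(),len(r)))
P=[atz(s,c,v,.007) for v,c,n in C]; P=np.array(P)
k=np.polyfit(P[:,1],P[:,0],1); print(C[0],C[-1],k,np.degrees(np.arctan2(-1,-k[0])), 'resid',np.abs(np.polyval(k,P[:,1])-P[:,0]).max())
print('x at y=-.3245',np.polyval(k,-.3245))
big(s,'w17b',(230,125,285,185),8)
"
```

```text
(4, np.float64(254.0), 13) (136, np.float64(255.5), 12) [0.12246529 0.53134007] -96.98197792968807 resid 0.0003882310000992151
x at y=-.3245 0.4916000818695319
```

View pics/w17b.png

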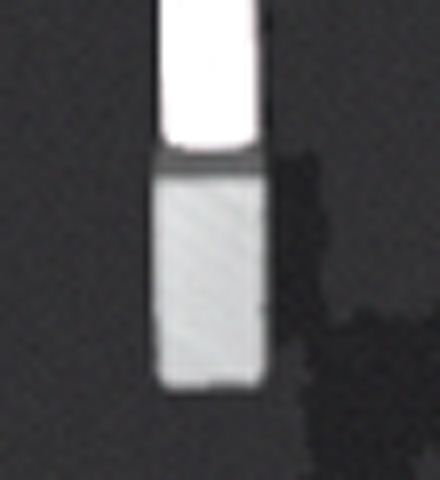

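```bash
python3 -c "
from h import *
s=load('wrist')
c=[atz(s,230+u/8-.4,125+v/8-.4,.042)[:2].round(4) for u,v in((153,178),(267,178),(266,388),(157,388))];print(c,np.mean(c,0))
to(*np.mean(c,0),.05,-1.694)
"
```

```text
[array([ 0.4972, -0.3409]), array([ 0.4817, -0.3388]), array([ 0.4856, -0.3095]), array([ 0.5007, -0.3115])] [ 0.4913   -0.325175]
t 45.2 pos [ 0.4912 -0.3221  0.2479] rot [ 3.141  0.    -1.701] op 0.0399 q6 -2.16 F [ 0.4 -0.5  0.4]
  tool delta mm [3.0, -0.5, 197.9] yaw cmd -0.007
```

>>> step_arm:
  linear:
    - [3.2,-0.5,25]
    - [0,0,40]
    - [0,0,40]
    - [0,0,40]
    - [0,0,40]
    - [0,0,30]
    - [0,0,14]
    - [0,0,0]
  yaw: [-0.007,0,0,0,0,0,0,0]
  grip: [40,40,40,40,40,40,40,40]

```text
time: 46.0
eef_pos: [0.4902, -0.3247, 0.0172]
eef_rot: [3.139, 0.002, -1.693]
force: [0.5, 1.0, 0.9]
opening: 0.0401
```

```bash
python3 -c "
from h import *
to(.4913,-.3252,.012,-1.693)
s=snap('wrist','w18')
"
```

```text
t 46.0 pos [ 0.4902 -0.3247  0.0172] rot [ 3.139e+00  2.000e-03 -1.693e+00] op 0.0401 q6 -2.17 F [0.5 1.  0.9]
  tool delta mm [0.4, -1.1, 5.2] yaw cmd -0.0
```

View pics/w18.png

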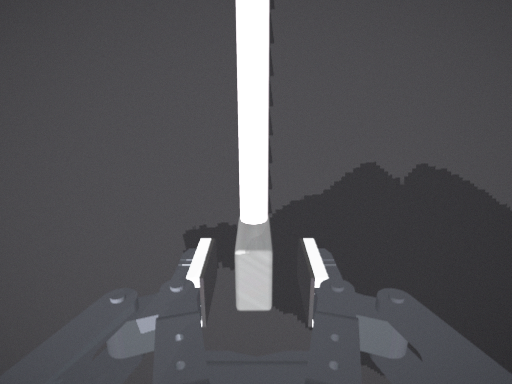

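>>> step_arm:
  linear:
    - [0.3,-0.7,3]
    - [0,0,0]
    - [0,0,0]
  yaw: [0,0,0]
  grip: [40,40,40]

```text
time: 46.35
eef_pos: [0.4922, -0.3263, 0.0169]
eef_rot: [-3.141, -0.001, -1.691]
force: [0.0, -0.3, -0.4]
opening: 0.0399
```

>>> step_arm:
  linear:
    - [0,0,0]
    - [0,0,0]
    - [0,0,0]
    - [0,0,0]
    - [0,0,0]
    - [0,0,0]
  yaw: [0,0,0,0,0,0]
  grip: [25,8,5,5,5,5]
  squeeze: 110

```text
time: 46.95
eef_pos: [0.4921, -0.3261, 0.0168]
eef_rot: [-3.141, -0.0, -1.691]
force: [-0.8, 0.9, 6.5]
opening: 0.0141
```

```bash
python3 -c "
from h import *
to(.4913,-.3252,.012,-1.693)
s=snap('wrist','w19')
"
```

```text
t 46.95 pos [ 0.4921 -0.3261  0.0168] rot [-3.141 -0.    -1.691] op 0.0141 q6 -2.17 F [-0.8  0.9  6.5]
  tool delta mm [-0.8, 0.9, 4.8] yaw cmd 0.002
```

View pics/w19.png

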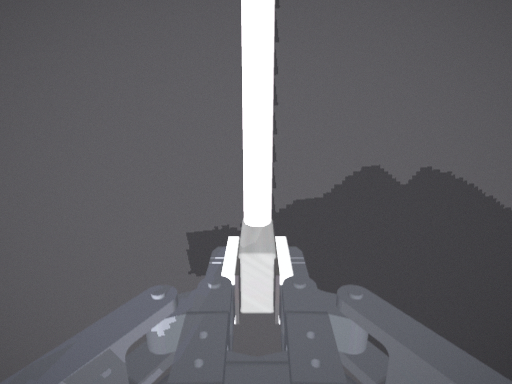

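>>> step_arm:
  linear:
    - [0,0,-5]
    - [0,0,-15]
    - [0,0,-30]
    - [0,0,-40]
    - [0,0,-40]
    - [0,0,-40]
    - [0,0,-30]
    - [0,0,0]
  yaw: [0,0,0,0,0,0,0,0]
  grip: [5,5,5,5,5,5,5,5]

```text
time: 47.8
eef_pos: [0.4929, -0.3269, 0.2204]
eef_rot: [-3.137, -0.003, -1.69]
force: [0.2, -0.1, -2.5]
opening: 0.0142
```

>>> step_arm:
  linear:
    - [0,0,0]
    - [0,0,0]
    - [0,0,0]
    - [0,0,0]
    - [0,0,0]
    - [0,0,0]
    - [0,0,0]
    - [0,0,0]
  yaw: [0.06,0.12,0.146,0.146,0.146,0.146,0.146,0.146]
  grip: [5,5,5,5,5,5,5,5]

```text
time: 48.6
eef_pos: [0.4915, -0.3258, 0.2154]
eef_rot: [3.14, -0.001, -2.753]
force: [0.8, 0.4, -2.2]
opening: 0.0143
```

```bash
python3 -c "
from h import *
to(.5,-.3,.2,1.666)
s=snap('side','s20'); snap('wrist','w20')
"
```

```text
t 48.6 pos [ 0.4915 -0.3258  0.2154] rot [ 3.140e+00 -1.000e-03 -2.753e+00] op 0.0143 q6 -1.11 F [ 0.8  0.4 -2.2]
  tool delta mm [24.8, 10.9, 15.4] yaw cmd 1.865
```

View pics/s20.png

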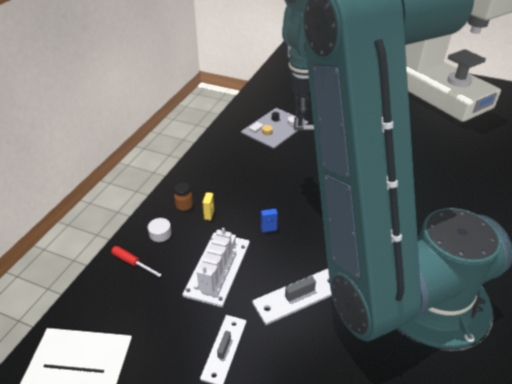

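View pics/w20.png

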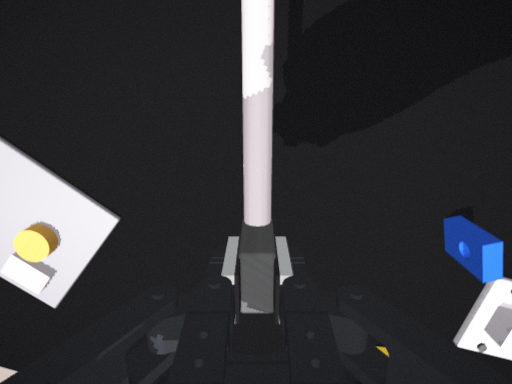

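>>> step_arm:
  linear:
    - [0,0,0]
    - [0,0,0]
    - [0,0,0]
    - [0,0,0]
    - [0,0,0]
    - [0,0,0]
    - [0,0,0]
    - [0,0,0]
  yaw: [0.144,0.144,0.144,0.144,0.144,0.144,0.144,0.144]
  grip: [5,5,5,5,5,5,5,5]

```text
time: 49.5
eef_pos: [0.4917, -0.3259, 0.2157]
eef_rot: [-3.142, -0.001, 2.384]
force: [0.3, 0.2, -1.3]
opening: 0.014
```

>>> step_arm:
  linear:
    - [0,0,0]
    - [0,0,0]
    - [0,0,0]
    - [0,0,0]
    - [0,0,0]
    - [0,0,0]
    - [0,0,0]
  yaw: [0.144,0.144,0.144,0.144,0.1,0.03,0]
  grip: [5,5,5,5,5,5,5]

```text
time: 50.2
eef_pos: [0.4917, -0.3259, 0.2158]
eef_rot: [-3.141, -0.0, 1.683]
force: [-0.2, 0.2, -2.5]
opening: 0.0141
```

```bash
python3 -c "
from h import *
print(car(0,-275))
to(*car(0,-275),.2,1.666)
"
```

```text
[ 0.58578572 -0.13406   ]
t 50.2 pos [ 0.4917 -0.3259  0.2158] rot [-3.141 -0.     1.683] op 0.0141 q6 0.74 F [-0.2  0.2 -2.5]
  tool delta mm [182.1, 111.9, 15.8] yaw cmd 0.017
```

>>> step_arm:
  linear:
    - [18,11,0]
    - [24,15,0]
    - [24,15,0]
    - [24,15,0]
    - [24,15,0]
    - [24,15,0]
    - [24,15,0]
    - [20,11,0]
  yaw: [0.017,0,0,0,0,0,0,0]
  grip: [5,5,5,5,5,5,5,5]

```text
time: 51.0
eef_pos: [0.587, -0.133, 0.2158]
eef_rot: [-3.141, -0.0, 1.667]
force: [0.1, -0.3, -1.9]
opening: 0.0137
```

>>> step_arm:
  linear:
    - [0,0,20]
    - [0,0,30]
    - [0,0,30]
    - [0,0,30]
    - [0,0,25]
    - [0,0,10]
    - [0,0,0]
    - [0,0,0]
  yaw: [0,0,0,0,0,0,0,0]
  grip: [5,5,5,5,5,5,5,5]

```text
time: 51.8
eef_pos: [0.587, -0.1346, 0.0721]
eef_rot: [3.141, 0.001, 1.663]
force: [0.3, -0.9, -1.9]
opening: 0.0141
```

```bash
python3 -c "
from h import *
to(*car(0,-275),.0618,1.666)
s=snap('wrist','w21'); 
s=snap('side','s21'); big(s,'s21b',(180,170,340,310),5-1)
s=snap('top','t21'); big(s,'t21b',(100,130,300,260),4)
"
```

```text
t 51.8 pos [ 0.587  -0.1346  0.0721] rot [3.141e+00 1.000e-03 1.663e+00] op 0.0141 q6 1.12 F [ 0.3 -0.9 -1.9]
  tool delta mm [0.7, -1.2, 10.3] yaw cmd -0.003
```

View pics/w21.png

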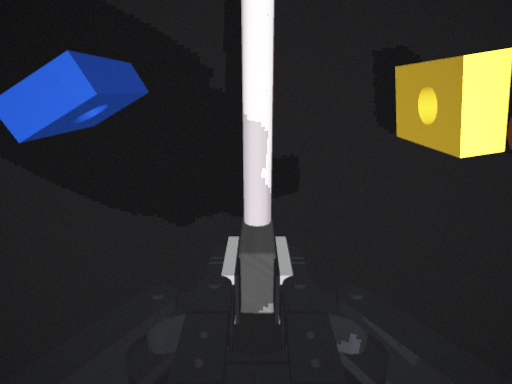

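View pics/s21b.png

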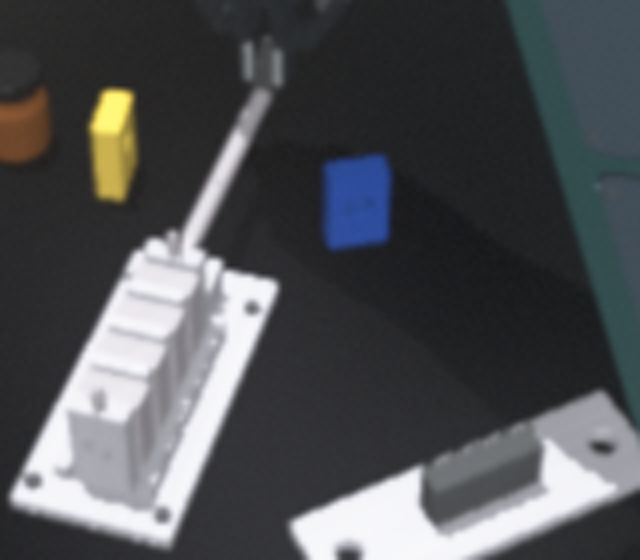

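View pics/t21b.png

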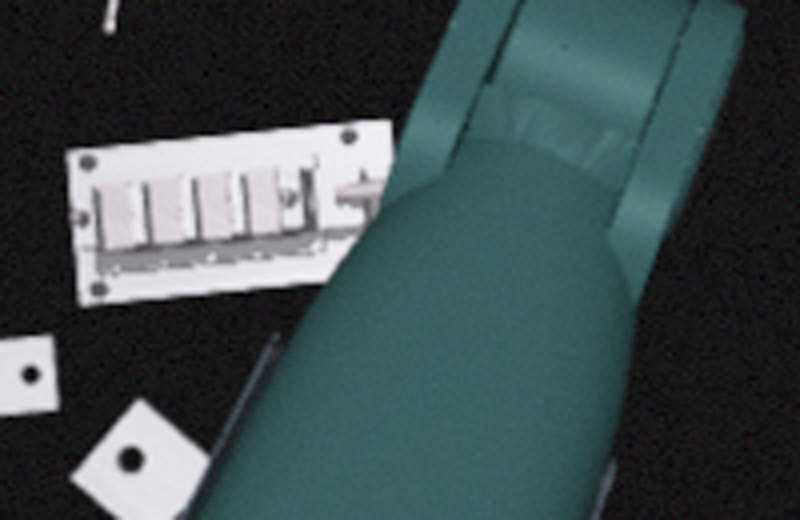

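```bash
python3 -c "
from h import *
s=load('top')
t=lambda u,v,z:atz(s,100+(u+.5)/4-.5,130+(v+.5)/4-.5,z)[:2]
a=t(80,217,.106);b=t(289,199,.106);p=t(336,197,.0623);q=t(375,190,.0623)
print(a,b,(a+b)/2,np.linalg.norm(a-b),np.arctan2(-(a-b)[0],(a-b)[1]))
d=(b-a)/np.linalg.norm(b-a);m=(a+b)/2
print('tip',p,'expect',(d@(p-m)).round(4),'lat',np.cross(d,p-m).round(4))
st=telemetry.get_state();e=st['eef_pos'];y=st['eef_rot'][2]
print('tip by tool',e[:2]+.184*np.array([np.cos(y),np.sin(y)]))
big(s,'t21c',(165,160,200,195),16)
s=load('side');big(s,'s21c',(210,215,250,255),14)
"
```

```text
[0.55313101 0.20710978] [0.56436183 0.07047223] [0.55874642 0.138791  ] 0.13709833001488556 0.0820098707381315
tip [0.56837822 0.04700024] expect 0.0923 lat 0.0021
tip by tool [0.57039242 0.04852936]<string>:8: DeprecationWarning: Arrays of 2-dimensional vectors are deprecated. Use arrays of 3-dimensional vectors instead. (deprecated in NumPy 2.0)
```

View pics/t21c.png

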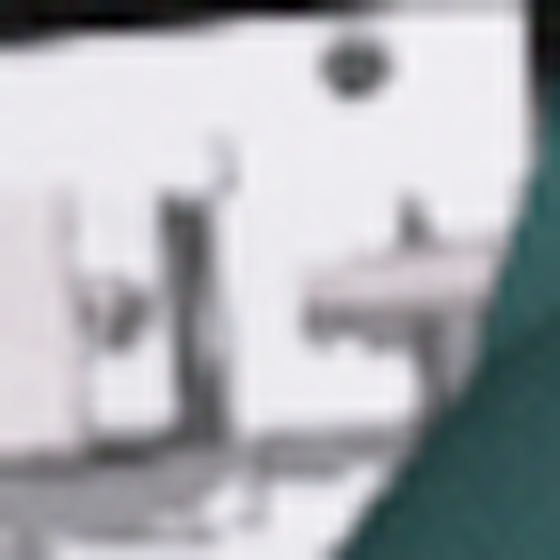

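View pics/s21c.png

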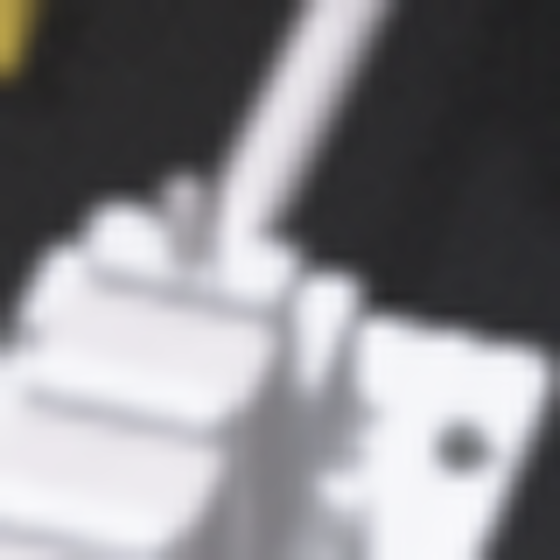

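>>> step_arm:
  linear:
    - [0,-1,5]
    - [0,0,3]
    - [0,0,1.5]
    - [0,0,0]
    - [0,0,0]
  yaw: [-0.002,0,0,0,0]
  grip: [5,5,5,5,5]

```text
time: 52.45
eef_pos: [0.5856, -0.1345, 0.0617]
eef_rot: [-3.142, -0.0, 1.664]
force: [0.7, -0.3, -2.5]
opening: 0.0138
```

```bash
python3 -c "
from h import *
to(*car(0,-275),.0625,1.666)
"
```

```text
t 52.45 pos [ 0.5856 -0.1345  0.0617] rot [-3.142 -0.     1.664] op 0.0138 q6 1.12 F [ 0.7 -0.3 -2.5]
  tool delta mm [0.4, 0.3, -0.8] yaw cmd -0.002
```

>>> step_arm:
  linear:
    - [3,0.2,-0.8]
    - [5,0,0]
    - [5,0,0]
    - [5,0,0]
    - [5,0,0]
    - [4,0,0]
    - [3,0,0]
    - [0,0,0]
  yaw: [-0.002,0,0,0,0,0,0,0]
  grip: [5,5,5,5,5,5,5,5]

```text
time: 53.25
eef_pos: [0.5828, -0.1042, 0.0625]
eef_rot: [-3.142, -0.0, 1.666]
force: [0.9, 0.4, -2.3]
opening: 0.0141
```

```bash
python3 -c "
from h import *
to(*car(0,-245),.0625,1.666)
s=snap('side','s22'); big(s,'s22b',(180,170,340,310),4)
s=snap('wrist','w22')
"
```

```text
t 53.25 pos [ 0.5828 -0.1042  0.0625] rot [-3.142 -0.     1.666] op 0.0141 q6 1.16 F [ 0.9  0.4 -2.3]
  tool delta mm [0.0, 0.1, -0.0] yaw cmd 0.0
```

View pics/s22b.png

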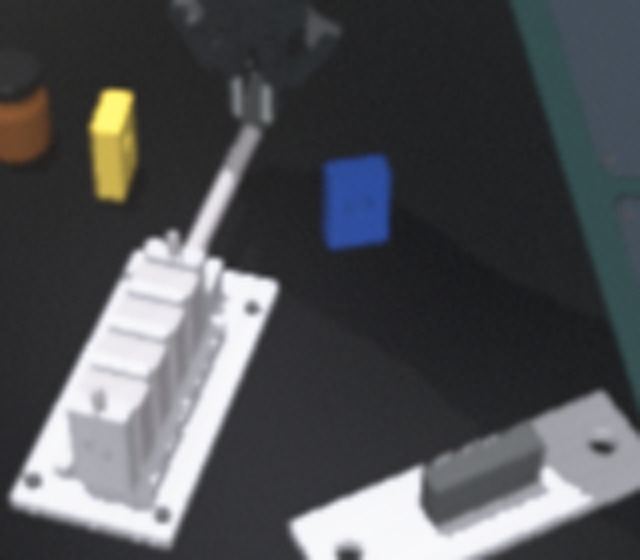

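View pics/w22.png

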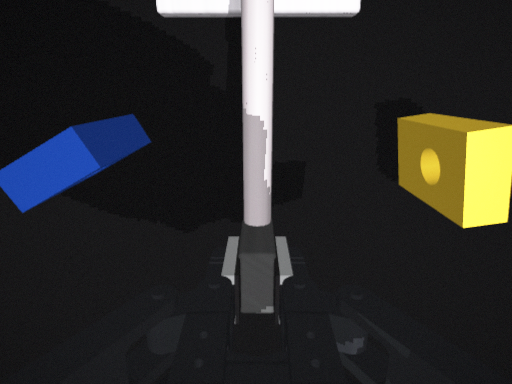

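>>> step_arm:
  linear:
    - [5,0,0]
    - [6,0,0]
    - [6,0,0]
    - [6,0,0]
    - [6,0,0]
    - [6,0,0]
    - [5,0,0]
    - [0,0,0]
  yaw: [0,0,0,0,0,0,0,0]
  grip: [5,5,5,5,5,5,5,5]

```text
time: 54.15
eef_pos: [0.579, -0.0641, 0.0625]
eef_rot: [-3.141, -0.0, 1.666]
force: [0.4, 0.6, -1.7]
opening: 0.0141
```

```bash
python3 -c "
from h import *
to(*car(0,-205),.0625,1.666)
s=snap('wrist','w23')
"
```

```text
t 54.15 pos [ 0.579  -0.0641  0.0625] rot [-3.141 -0.     1.666] op 0.0141 q6 1.22 F [ 0.4  0.6 -1.7]
  tool delta mm [-0.3, 0.1, -0.0] yaw cmd 0.0
```

View pics/w23.png

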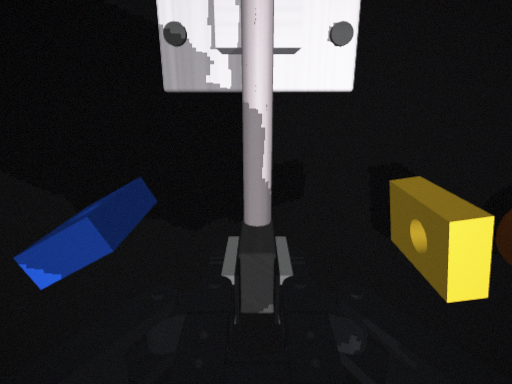

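>>> step_arm:
  linear:
    - [5,0,0]
    - [6,0,0]
    - [6,0,0]
    - [6,0,0]
    - [6,0,0]
    - [6,0,0]
    - [5,0,0]
    - [0,0,0]
  yaw: [0,0,0,0,0,0,0,0]
  grip: [5,5,5,5,5,5,5,5]

```text
time: 55.0
eef_pos: [0.5752, -0.0243, 0.0625]
eef_rot: [3.142, -0.0, 1.666]
force: [0.0, -0.0, -2.5]
opening: 0.0138
```

>>> step_arm:
  linear:
    - [5,0,0]
    - [6,0,0]
    - [6,0,0]
    - [6,0,0]
    - [6,0,0]
    - [6,0,0]
    - [5,0,0]
    - [0,0,0]
  yaw: [0,0,0,0,0,0,0,0]
  grip: [5,5,5,5,5,5,5,5]

```text
time: 55.8
eef_pos: [0.5714, 0.0155, 0.0625]
eef_rot: [-3.142, -0.0, 1.667]
force: [0.3, -0.0, -1.1]
opening: 0.0142
```

```bash
python3 -c "
from h import *
to(*car(0,-90),.0625,1.666)
s=snap('wrist','w24')
"
```

```text
t 55.8 pos [0.5714 0.0155 0.0625] rot [-3.142 -0.     1.667] op 0.0142 q6 1.36 F [ 0.3 -0.  -1.1]
  tool delta mm [34.8, 0.1, 0.0] yaw cmd 0.001
```

View pics/w24.png

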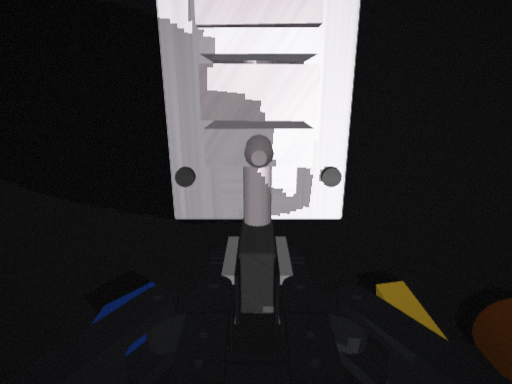

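>>> step_arm:
  linear:
    - [5,0,0]
    - [6,0,0]
    - [6,0,0]
    - [5,0,0]
    - [4,0,0]
    - [3,0,0]
    - [2,0,0]
    - [0,0,0]
  yaw: [0,0,0,0,0,0,0,0]
  grip: [5,5,5,5,5,5,5,5]

```text
time: 56.65
eef_pos: [0.5686, 0.0459, 0.0625]
eef_rot: [3.142, -0.0, 1.666]
force: [0.7, 0.5, -2.4]
opening: 0.0141
```

>>> step_arm:
  linear:
    - [1,0,0]
    - [1,0,0]
    - [0,0,0]
  yaw: [0,0,0]
  grip: [5,5,5]

```text
time: 56.95
eef_pos: [0.5684, 0.0477, 0.0625]
eef_rot: [-3.142, -0.0, 1.666]
force: [0.4, -0.5, -2.1]
opening: 0.0141
```

```bash
python3 -c "
from h import *
to(*car(0,-90),.0625,1.666)
s=snap('wrist','w25')
"
```

```text
t 56.95 pos [0.5684 0.0477 0.0625] rot [-3.142 -0.     1.666] op 0.0141 q6 1.42 F [ 0.4 -0.5 -2.1]
  tool delta mm [2.4, 0.1, -0.0] yaw cmd -0.0
```

View pics/w25.png

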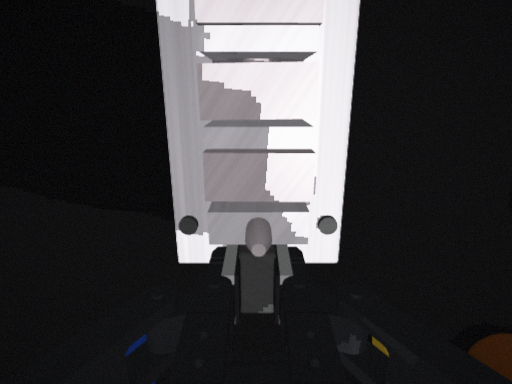

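Advance in 1 mm steps until contact.

>>> step_arm:
  linear:
    - [1,0,0]
    - [1,0,0]
    - [0.5,0,0]
    - [0,0,0]
  yaw: [0,0,0,0]
  grip: [5,5,5,5]

```text
time: 57.4
eef_pos: [0.5681, 0.0502, 0.0625]
eef_rot: [-3.142, 0.0, 1.666]
force: [-0.8, -0.2, -1.4]
opening: 0.014
```

>>> step_arm:
  linear:
    - [0.7,0,0]
    - [0,0,0]
  yaw: [0,0]
  grip: [5,5]

```text
time: 57.6
eef_pos: [0.5681, 0.0509, 0.0625]
eef_rot: [-3.142, -0.0, 1.666]
force: [-0.2, -0.7, -0.8]
opening: 0.0142
```

>>> step_arm:
  linear:
    - [0.7,0,0]
    - [0,0,0]
  yaw: [0,0]
  grip: [5,5]

```text
time: 57.8
eef_pos: [0.568, 0.0516, 0.0624]
eef_rot: [-3.142, -0.0, 1.666]
force: [0.2, -1.5, -2.7]
opening: 0.0142
```

>>> step_arm:
  linear:
    - [0.7,0,0]
    - [0,0,0]
  yaw: [0,0]
  grip: [5,5]

```text
time: 58.0
eef_pos: [0.568, 0.0522, 0.0625]
eef_rot: [-3.142, 0.0, 1.666]
force: [-0.6, -0.3, -0.9]
opening: 0.0141
```

>>> step_arm:
  linear:
    - [0.7,0,0]
    - [0,0,0]
  yaw: [0,0]
  grip: [5,5]

```text
time: 58.2
eef_pos: [0.5679, 0.0523, 0.0625]
eef_rot: [-3.142, 0.002, 1.665]
force: [0.6, -5.8, -3.1]
opening: 0.0138
```

>>> step_arm:
  linear:
    - [0.7,0,0]
    - [0,0,0]
  yaw: [0,0]
  grip: [5,5]

```text
time: 58.4
eef_pos: [0.568, 0.0523, 0.0625]
eef_rot: [-3.141, 0.003, 1.665]
force: [-0.4, -10.9, -1.5]
opening: 0.0139
```

>>> step_arm:
  linear:
    - [0,0,1]
    - [0,0,1]
    - [0,0,0.7]
    - [0,0,0]
  yaw: [0,0,0,0]
  grip: [5,5,5,5]

```text
time: 58.8
eef_pos: [0.5685, 0.0523, 0.0603]
eef_rot: [3.14, 0.003, 1.665]
force: [1.2, -10.4, 3.0]
opening: 0.0138
```

```bash
python3 -c "
from h import *
to(*car(0,-90),.0598,1.666)
s=snap('wrist','w26');big(s,'w26b',(170,190,350,330),4)
s=snap('side','s26'); big(s,'s26b',(180,200,270,310),5)
"
```

```text
t 58.8 pos [0.5685 0.0523 0.0603] rot [3.140e+00 3.000e-03 1.665e+00] op 0.0138 q6 1.43 F [  1.2 -10.4   3. ]
  tool delta mm [-2.2, -0.5, 0.5] yaw cmd -0.001
```

View pics/w26b.png

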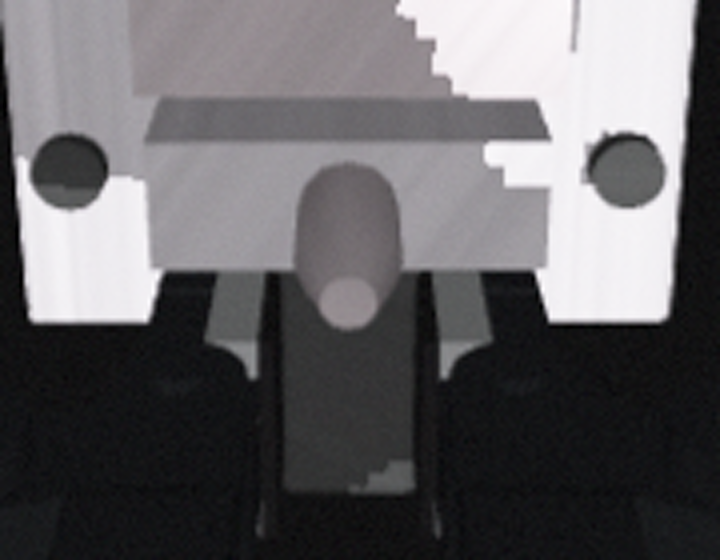

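View pics/s26b.png

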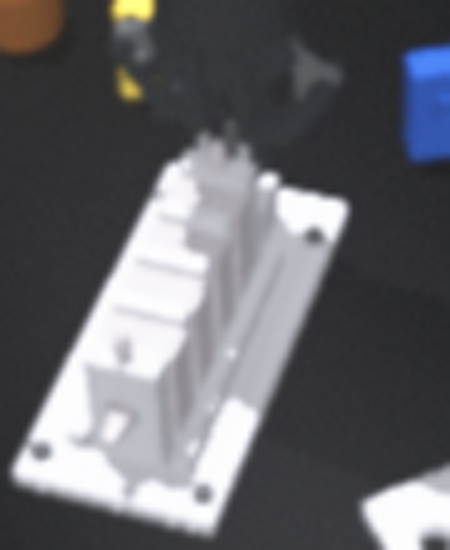

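>>> step_arm:
  linear:
    - [0,0,0.4]
    - [0,0,0]
    - [0,0,0]
    - [0,0,0]
    - [0,0,0]
  yaw: [0,0,0,0,0]
  grip: [5,18,26,34,34]

```text
time: 59.4
eef_pos: [0.5678, 0.0538, 0.0594]
eef_rot: [3.142, -0.0, 1.666]
force: [0.4, 0.4, 0.9]
opening: 0.034
```

```bash
python3 -c "
from h import *
to(*car(0,-90),.0598,1.666)
s=snap('wrist','w27');big(s,'w27b',(170,190,350,330),4)
"
```

```text
t 59.4 pos [0.5678 0.0538 0.0594] rot [ 3.142 -0.     1.666] op 0.034 q6 1.43 F [0.4 0.4 0.9]
  tool delta mm [-3.7, 0.1, -0.4] yaw cmd -0.0
```

View pics/w27b.png

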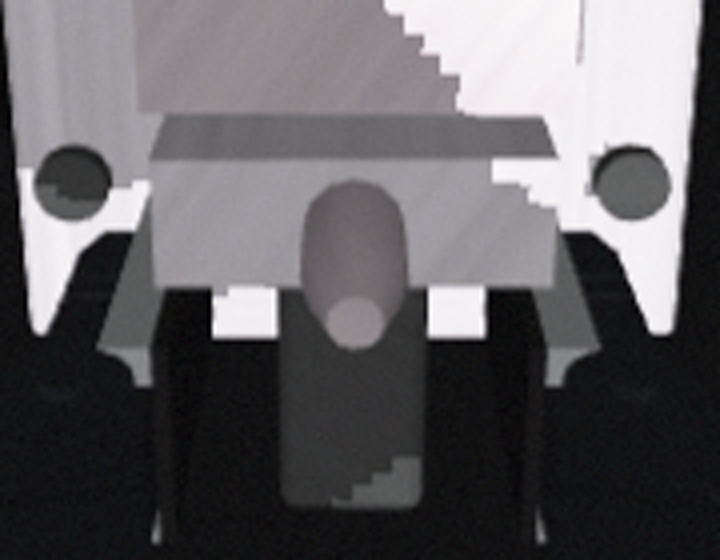

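>>> step_arm:
  linear:
    - [0,0,-5]
    - [0,0,-15]
    - [0,0,-30]
    - [0,0,-40]
    - [0,0,-40]
    - [0,0,-40]
    - [0,0,-10]
    - [0,0,0]
  yaw: [0,0,0,0,0,0,0,0]
  grip: [34,34,34,40,40,40,40,40]

```text
time: 60.25
eef_pos: [0.5685, 0.0536, 0.241]
eef_rot: [3.139, 0.0, 1.666]
force: [0.5, 0.0, -0.1]
opening: 0.0399
```

```bash
python3 -c "
from h import *
s=snap('top','t28');
to(.4685,.3714,.22)
s=snap('side','s28')
"
```

```text
t 60.3 pos [0.5679 0.0537 0.2393] rot [3.141 0.    1.666] op 0.0399 q6 1.43 F [-0.4 -0.4 -1.4]
  tool delta mm [325.7, -68.8, 19.3] yaw cmd 0
```

View pics/t28.png

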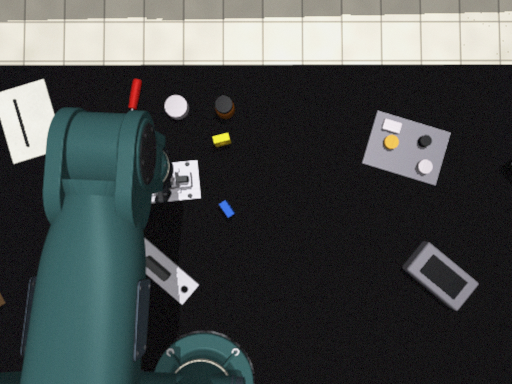

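View pics/s28.png

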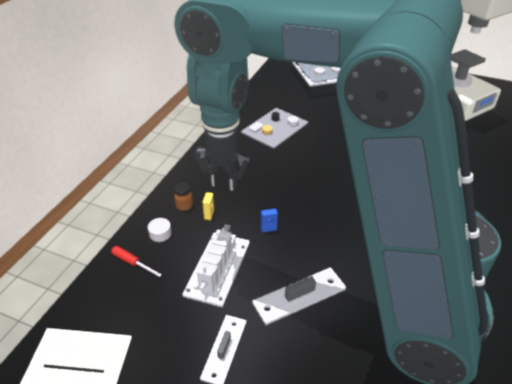

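>>> step_arm:
  linear:
    - [28,-6,0]
    - [38,-8,0]
    - [38,-8,0]
    - [38,-8,0]
    - [38,-8,0]
    - [38,-8,0]
    - [38,-8,0]
    - [38,-8,0]
  yaw: [0,0,0,0,0,0,0,0]
  grip: [40,40,40,40,40,40,40,40]

```text
time: 61.15
eef_pos: [0.4769, 0.3416, 0.2376]
eef_rot: [-3.139, 0.001, 1.666]
force: [0.5, -0.2, 0.2]
opening: 0.0396
```

>>> step_arm:
  linear:
    - [12,-5,0]
    - [0,0,0]
    - [0,0,0]
  yaw: [0,0,0]
  grip: [40,40,40]

```text
time: 61.45
eef_pos: [0.472, 0.3512, 0.2385]
eef_rot: [-3.14, 0.001, 1.666]
force: [0.4, -1.1, 0.4]
opening: 0.0399
```

```bash
python3 -c "
from h import *
to(.4685,.3714,.22)
s=snap('wrist','w29')
s=snap('top','t29')
big(s,'t29b',(20,100,260,280),3)
"
```

```text
t 61.45 pos [0.472  0.3512 0.2385] rot [-3.140e+00  1.000e-03  1.666e+00] op 0.0399 q6 1.98 F [ 0.4 -1.1  0.4]
  tool delta mm [20.4, -1.5, 18.5] yaw cmd 0
```

View pics/w29.png

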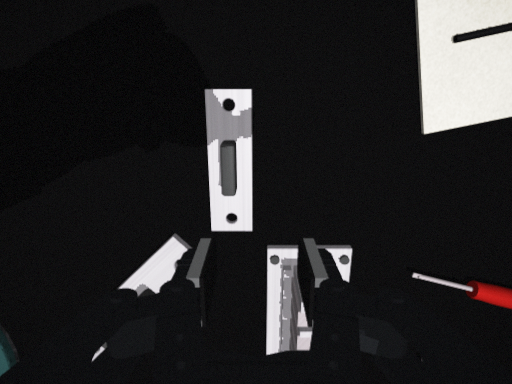

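View pics/t29b.png

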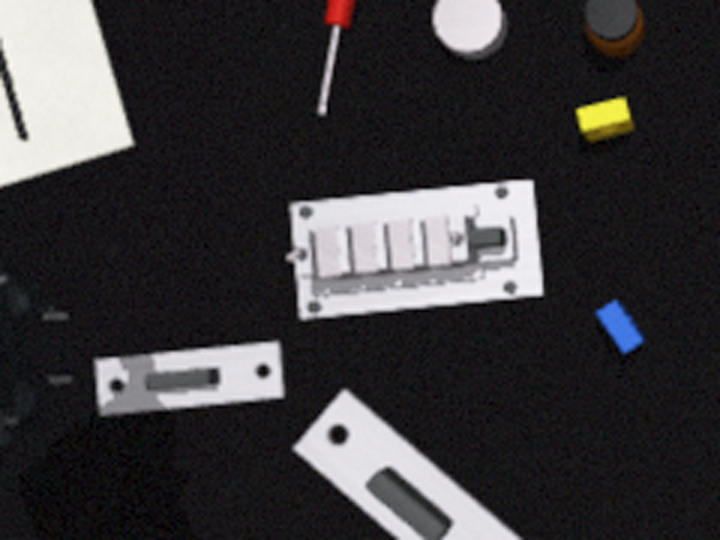

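```bash
python3 -c "
from h import *
s=load('wrist')
a=atz(s,229,104,.006)[:2];b=atz(s,231.5,218,.006)[:2]
print(a,b,(a+b)/2,np.linalg.norm(a-b),'psi',np.arctan2((a-b)[1],(a-b)[0]))
c=[atz(s,u,v,.008)[:2] for u,v in((205.5,89.5),(252,89.5),(252.5,231),(211,231))];print(np.round(c,4),np.mean(c,0))
e=(c[0]+c[1]-c[2]-c[3]);print('psi',np.arctan2(e[1],e[0]))
t=load('top')
f=lambda u,v:atz(t,20+(u+.5)/3-.5,100+(v+.5)/3-.5,.006)[:2]
a=f(117,385);b=f(263,371);print(a,b,(a+b)/2,np.linalg.norm(a-b),'psi',np.arctan2((a-b)[1],(a-b)[0]))
"
```

```text
[0.43436258 0.40822282] [0.44708162 0.26961352] [0.4407221  0.33891817] 0.13919163508863625 psi 1.6623018569271424
[[0.4075 0.4214]
 [0.4589 0.4263]
 [0.4751 0.2552]
 [0.4224 0.2501]] [0.44096813 0.33823333]
psi 1.6616019475815214
[0.43444519 0.40862996] [0.44692934 0.27156797] [0.44068726 0.34009897] 0.1376293709838111 psi 1.6616296995723827
```

```bash
python3 -c "
from h import *
to(.4408,.339,.06,1.662)
"
```

```text
t 61.55 pos [0.4724 0.3507 0.239 ] rot [-3.141  0.     1.665] op 0.04 q6 1.98 F [-0.2 -0.4  0.3]
  tool delta mm [-8.8, -32.6, 179.0] yaw cmd 0.003
```

>>> step_arm:
  linear:
    - [-4,-16,0]
    - [-4.8,-16.6,10]
    - [0,0,30]
    - [0,0,40]
    - [0,0,40]
    - [0,0,40]
    - [0,0,19]
    - [0,0,0]
  yaw: [0.003,0,0,0,0,0,0,0]
  grip: [40,40,40,40,40,40,40,40]

```text
time: 62.35
eef_pos: [0.4395, 0.3383, 0.0581]
eef_rot: [-3.138, 0.002, 1.661]
force: [-0.6, 0.1, 1.4]
opening: 0.0398
```

>>> step_arm:
  linear:
    - [0,0,0]
    - [0,0,0]
  yaw: [0,0]
  grip: [40,40]

```text
time: 62.55
eef_pos: [0.4414, 0.3402, 0.0618]
eef_rot: [3.14, -0.001, 1.662]
force: [0.2, 0.2, 0.3]
opening: 0.0398
```

```bash
python3 -c "
from h import *
to(.4408,.339,.0153,1.662)
s=snap('wrist','w30')
"
```

```text
t 62.55 pos [0.4414 0.3402 0.0618] rot [ 3.140e+00 -1.000e-03  1.662e+00] op 0.0398 q6 1.99 F [0.2 0.2 0.3]
  tool delta mm [-1.1, -0.7, 46.5] yaw cmd 0.0
```

View pics/w30.png

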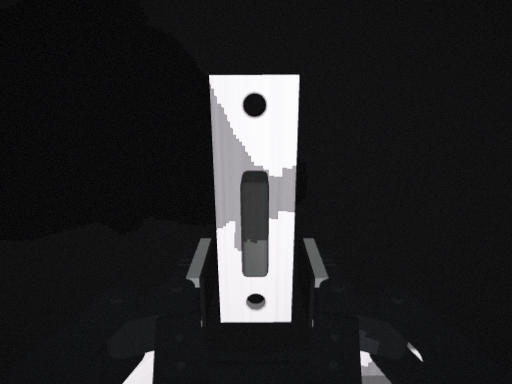

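>>> step_arm:
  linear:
    - [-1,-0.6,15]
    - [0,0,15]
    - [0,0,10]
    - [0,0,5.5]
    - [0,0,0]
    - [0,0,0]
  yaw: [0,0,0,0,0,0]
  grip: [40,40,40,40,40,40]

```text
time: 63.2
eef_pos: [0.4402, 0.3392, 0.0154]
eef_rot: [3.141, -0.0, 1.663]
force: [0.7, -0.7, 0.9]
opening: 0.0398
```

>>> step_arm:
  linear:
    - [0,0,0]
    - [0,0,0]
    - [0,0,0]
    - [0,0,0]
    - [0,0,0]
    - [0,0,0]
  yaw: [0,0,0,0,0,0]
  grip: [25,8,5,5,5,5]
  squeeze: 80

```text
time: 63.8
eef_pos: [0.4403, 0.3392, 0.0156]
eef_rot: [3.141, -0.0, 1.663]
force: [-0.6, -0.9, 8.2]
opening: 0.0145
```

```bash
python3 -c "
from h import *
to(.4408,.339,.0153,1.662)
s=snap('wrist','w31')
"
```

```text
t 63.8 pos [0.4403 0.3392 0.0156] rot [ 3.141 -0.     1.663] op 0.0145 q6 1.99 F [-0.6 -0.9  8.2]
  tool delta mm [-0.2, 0.5, 0.3] yaw cmd 0.001
```

View pics/w31.png

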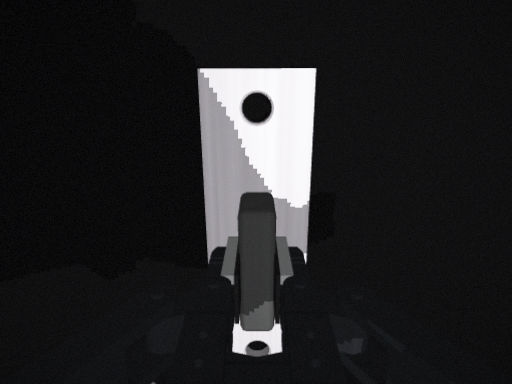

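>>> step_arm:
  linear:
    - [0,0,-5]
    - [0,0,-15]
    - [0,0,-30]
    - [0,0,-40]
    - [0,0,-40]
    - [0,0,-40]
    - [0,0,-30]
    - [0,0,0]
  yaw: [0,0,0,0,0,0,0,0]
  grip: [5,5,5,5,5,5,5,5]

```text
time: 64.65
eef_pos: [0.4411, 0.3398, 0.219]
eef_rot: [3.136, -0.002, 1.663]
force: [0.7, 0.8, -3.0]
opening: 0.0146
```

```bash
python3 -c "
from h import *
to(*car(0,1.5),.16,1.666)
"
```

```text
t 64.65 pos [0.4411 0.3398 0.219 ] rot [ 3.136e+00 -2.000e-03  1.663e+00] op 0.0146 q6 1.99 F [ 0.7  0.8 -3. ]
  tool delta mm [-208.9, 99.0, 59.0] yaw cmd -0.003
```

>>> step_arm:
  linear:
    - [-24,11,0]
    - [-34,16,0]
    - [-34,16,0]
    - [-34,16,0]
    - [-34,16,0]
    - [-30,15,0]
    - [-19,9,0]
    - [0,0,0]
  yaw: [-0.003,0,0,0,0,0,0,0]
  grip: [5,5,5,5,5,5,5,5]

```text
time: 65.45
eef_pos: [0.559, 0.1381, 0.2136]
eef_rot: [-3.14, 0.0, 1.663]
force: [0.7, 0.5, -2.3]
opening: 0.0147
```

>>> step_arm:
  linear:
    - [0,0,20]
    - [0,0,20]
    - [0,0,15]
    - [0,0,0]
    - [0,0,0]
  yaw: [0,0,0,0,0]
  grip: [5,5,5,5,5]

```text
time: 65.95
eef_pos: [0.5578, 0.1408, 0.1599]
eef_rot: [-3.141, -0.0, 1.666]
force: [-0.4, 0.2, -2.0]
opening: 0.014
```

```bash
python3 -c "
from h import *
to(*car(0,1.5),.13,1.666)
"
```

```text
t 65.95 pos [0.5578 0.1408 0.1599] rot [-3.141 -0.     1.666] op 0.014 q6 1.58 F [-0.4  0.2 -2. ]
  tool delta mm [0.3, 1.8, 29.9] yaw cmd 0.0
```

>>> step_arm:
  linear:
    - [0.3,1.7,12]
    - [0,0,12]
    - [0,0,6]
    - [0,0,0]
    - [0,0,0]
  yaw: [0,0,0,0,0]
  grip: [5,5,5,5,5]

```text
time: 66.45
eef_pos: [0.5599, 0.1408, 0.1299]
eef_rot: [-3.141, -0.0, 1.666]
force: [0.2, 0.5, -3.2]
opening: 0.0143
```

```bash
python3 -c "
from h import *
to(*car(0,1.5),.125,1.666)
s=snap('wrist','w32');big(s,'w32b',(180,50,340,384),1.7)
big(s,'w32c',(235,85,280,130),12);big(s,'w32d',(235,335,280,362),12)
snap('side','s32');
"
```

```text
t 66.45 pos [0.5599 0.1408 0.1299] rot [-3.141 -0.     1.666] op 0.0143 q6 1.58 F [ 0.2  0.5 -3.2]
  tool delta mm [0.4, -0.3, 4.9] yaw cmd -0.0
```

View pics/w32c.png

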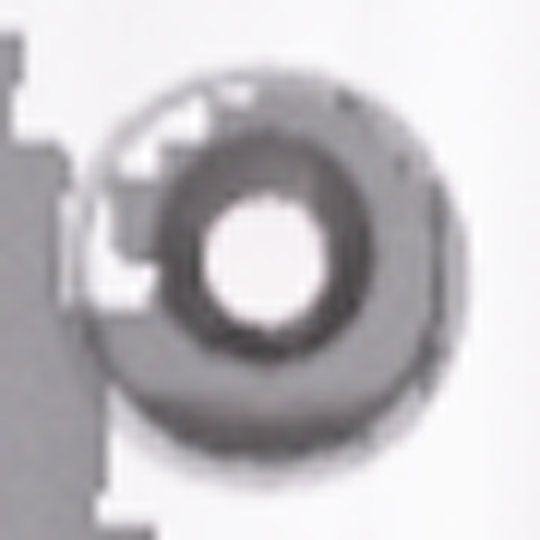

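View pics/w32d.png

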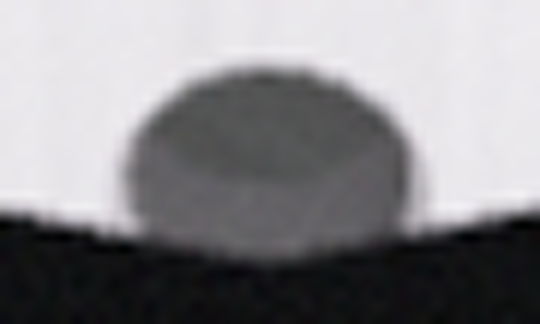

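View pics/w32b.png

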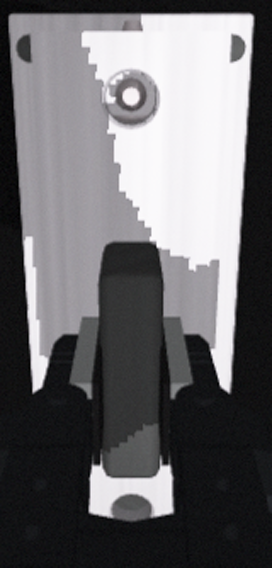

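>>> step_arm:
  linear:
    - [0.3,-0.2,4]
    - [0,0,4]
    - [0,0,4]
    - [0,0,3]
    - [0,0,0]
  yaw: [0,0,0,0,0]
  grip: [5,5,5,5,5]

```text
time: 67.05
eef_pos: [0.5594, 0.141, 0.1143]
eef_rot: [-3.141, 0.0, 1.666]
force: [-0.3, 0.4, -2.7]
opening: 0.0147
```

```bash
python3 -c "
from h import *
to(*car(0,1.5),.1033,1.666)
s=snap('wrist','w33');
big(s,'w33c',(235,85,280,130),12)
"
```

```text
t 67.05 pos [0.5594 0.141  0.1143] rot [-3.141  0.     1.666] op 0.0147 q6 1.58 F [-0.3  0.4 -2.7]
  tool delta mm [0.1, 0.2, 11.0] yaw cmd -0.0
```

View pics/w33c.png

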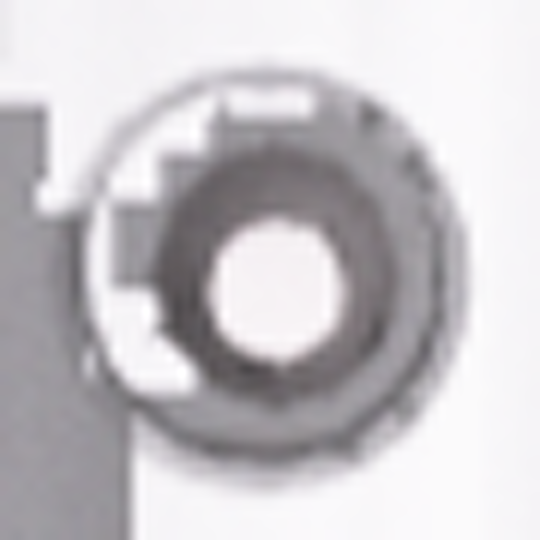

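Centred with no force; the pins are in the holes. Continue down.

>>> step_arm:
  linear:
    - [0,0,3]
    - [0,0,3]
    - [0,0,2.5]
    - [0,0,1.2]
    - [0,0,0]
  yaw: [0,0,0,0,0]
  grip: [5,5,5,5,5]

```text
time: 67.6
eef_pos: [0.5596, 0.1411, 0.105]
eef_rot: [-3.141, 0.0, 1.666]
force: [0.1, -0.1, -3.0]
opening: 0.0141
```

>>> step_arm:
  linear:
    - [0,0,1]
    - [0,0,0.5]
    - [0,0,0]
  yaw: [0,0,0]
  grip: [5,5,5]

```text
time: 67.9
eef_pos: [0.5597, 0.1411, 0.1037]
eef_rot: [3.142, -0.0, 1.666]
force: [-0.1, -0.3, -3.4]
opening: 0.0147
```

>>> step_arm:
  linear:
    - [0,0,0.7]
    - [0,0,0]
  yaw: [0,0]
  grip: [5,5]

```text
time: 68.1
eef_pos: [0.5597, 0.1411, 0.1036]
eef_rot: [3.141, 0.0, 1.666]
force: [-2.8, -0.4, 5.8]
opening: 0.0145
```

```bash
python3 -c "
from h import *
to(*car(0,1.5),.1033,1.666)
s=snap('side','s34'); big(s,'s34b',(180,200,270,310),5)"
```

```text
t 68.1 pos [0.5597 0.1411 0.1036] rot [3.141 0.    1.666] op 0.0145 q6 1.58 F [-2.8 -0.4  5.8]
  tool delta mm [0.1, -0.2, 0.3] yaw cmd -0.0
```

View pics/s34b.png

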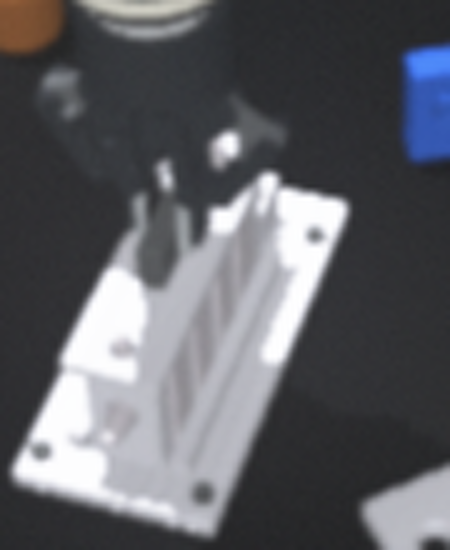

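Seated (contact at the expected height). Release and lift off.

>>> step_arm:
  linear:
    - [0,0,0]
    - [0,0,0]
    - [0,0,0]
    - [0,0,-5]
    - [0,0,-20]
    - [0,0,-40]
    - [0,0,-40]
    - [0,0,-30]
  yaw: [0,0,0,0,0,0,0,0]
  grip: [25,35,40,40,40,40,40,40]

```text
time: 68.95
eef_pos: [0.5599, 0.1411, 0.2408]
eef_rot: [3.14, -0.0, 1.666]
force: [0.0, -0.3, 0.3]
opening: 0.0398
```

>>> step_arm:
  linear:
    - [-30,0,-10]
    - [-40,-8,-10]
    - [-40,-8,0]
    - [-40,-8,0]
    - [-40,-8,0]
    - [-40,-8,0]
    - [-30,-8,0]
    - [0,0,0]
  yaw: [0,0,0,0,0,0,0,0]
  grip: [40,40,40,40,40,40,40,40]

```text
time: 69.75
eef_pos: [0.5361, -0.1255, 0.2582]
eef_rot: [-3.142, 0.001, 1.662]
force: [0.6, -0.4, 0.3]
opening: 0.0402
```

```bash
python3 -c "
from h import *
to(*car(0,1.5),.1033,1.666)
s=snap('side','s35'); big(s,'s35b',(100,180,290,310),4)
s=snap('top','t35'); big(s,'t35b',(100,70,260,220),4)
"
```

```text
t 69.75 pos [ 0.5361 -0.1255  0.2582] rot [-3.142e+00  1.000e-03  1.662e+00] op 0.0402 q6 1.1 F [ 0.6 -0.4  0.3]
  tool delta mm [263.3, 48.7, 154.9] yaw cmd -0.004
```

View pics/s35b.png

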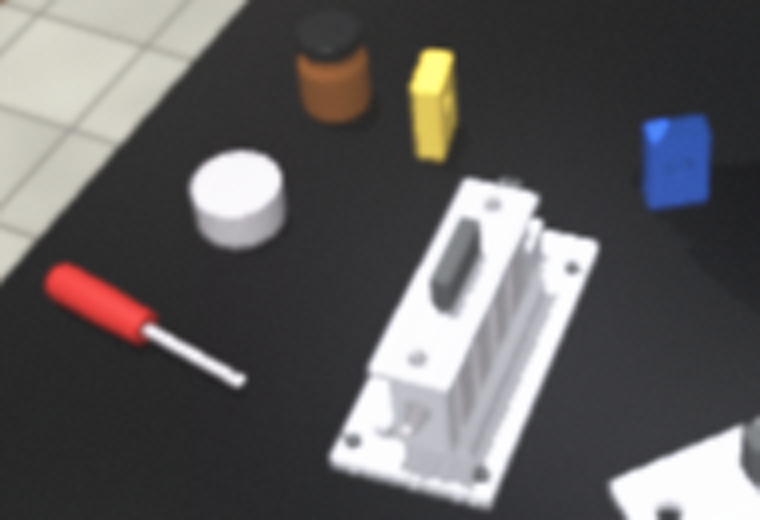

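View pics/t35b.png

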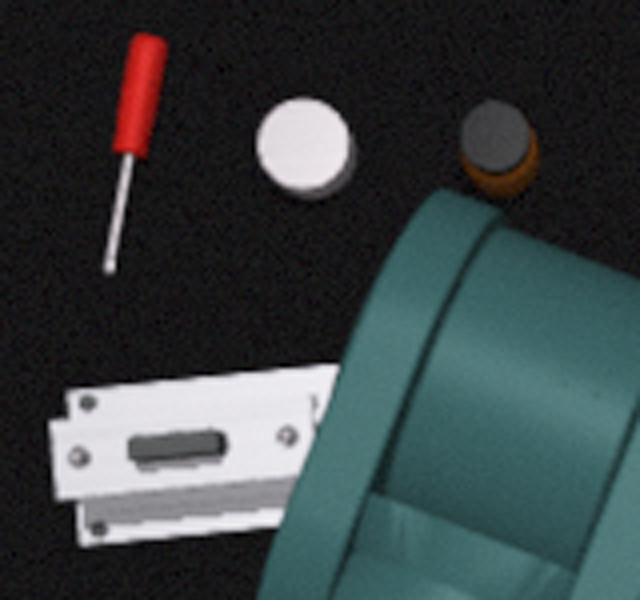

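>>> step_arm:
  linear:
    - [30,10,-10]
    - [40,15,-10]
    - [40,15,0]
    - [20,5,0]
    - [0,0,0]
    - [0,0,0]
  yaw: [0,0,0,0,0,0]
  grip: [40,40,40,40,40,40]

```text
time: 70.45
eef_pos: [0.5689, 0.0124, 0.2781]
eef_rot: [-3.142, 0.0, 1.668]
force: [-1.1, -0.9, 0.2]
opening: 0.0404
```

```bash
python3 -c "
from h import *
s=snap('wrist','w36'); big(s,'w36b',(150,0,400,200),3)
print(proj(s,[[*car(0,-76),.085],[*car(0,-106),.085],[*car(0,-86),.096]]))
"
```

```text
[[260.03075933 114.85680596]
 [259.87564182 144.11419016]
 [260.08248371 125.98910526]]
```

View pics/w36b.png

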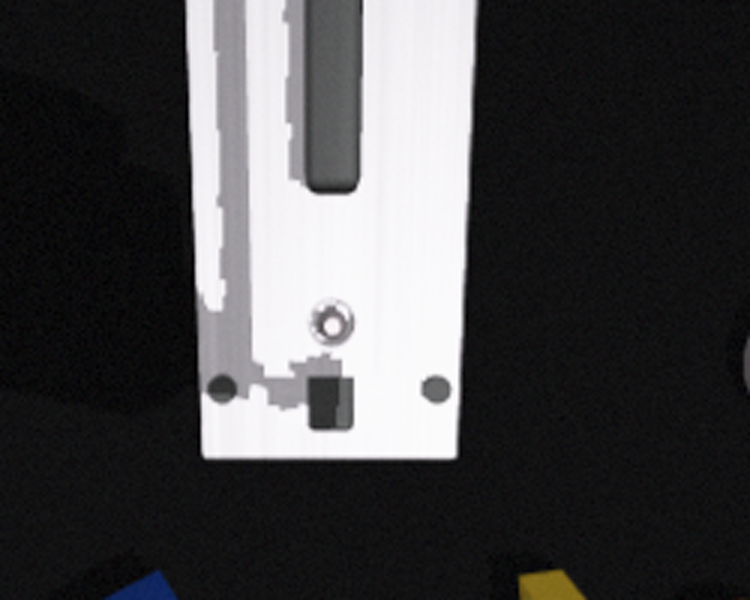

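```bash
python3 -c "
from h import *
print(telemetry.get_state()['time']); print(job.job_done())"
```

```text
70.5
the job is handed in; nothing more can be done
None
```

The job is done and was handed in at 70.5 s of the 210 s allowed.

**What I did:**
- Took the cover plate off and laid it flat on the bench.
- Stood all four steel blocks in slots 1–4, one per slot.
- Turned the retaining pin round, slid it through from the ledge side until its head met the end cheek (about 11 N), and set the head down on the ledge.
- Found the cover again, because it had been knocked about 4 cm aside on the bench, and lowered it over both locating pins.

**Last checks:**
- **Cover:** it touched down at the same tool height as when it was first on the carrier (103.6 mm against 103.3 mm). In the last top picture it lies where it lay at the start.
- **Pin:** the head is upright. Its back edge is within 1 pixel of the home position, and the tip shows at the far bore.
- **Jar, screwdriver and disc:** they sit at the same pixels in the top picture as at the start.
- **Forces:** none that I read passed about 13 N.

**Disagreement:** the estimates of the carrier's y position differed by a few millimetres between cameras. The pin met the cheek about 2 mm further in than I had calculated. Nothing jammed, so I take this as calibration error.

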